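# Seat keyed hubs in the marking nests and clip them down

### The arm

A 6-joint arm with a two-finger parallel gripper is mounted at the origin on the work surface; the furniture and walls round the work are solid. World frame = base frame: x ahead of the robot, y to its left, z up, the work surface at z = 0. Lengths are in m, angles in degrees, forces in N, time in s.
With the tool pointing down it reaches from about 0.375 to 0.75 m from the base axis. Payload 9 kg.
Tool frame: the origin (TCP) lies midway between the tips of the shut fingers; the grasp point (between the pads) lies 19 mm behind it (env.grip_depth is the distance from the TCP to the grasp point, in m); z points along the fingers, y is the line along which they close (so a half turn about z gives the same grasp; the last joint's range is limited). The gripper opens to 85 mm and grips with 20 to 120 N. Pads are 22 mm wide; open, the fingers measure 114 mm over their backs; the gripper's body (76 mm by 85 mm) begins 54 mm behind the grasp point. The pads swing forward as they close: fully open they stand 13 mm farther back than shut.
Start: joints at [55.136, 5.964, 5.575, 89.605, 0, 77.527], TCP at [0.229, 0.555, 0.231] pointing down, gripper open.
Joint ranges: [-171.21, 171.21], [-48.23, 106.86], [-62.78, 66.21], [-105.2, 120.99], [-86.42, 89.51], [-180, 180]. Speed limits (degrees/s): [127.2, 127.2, 147.25, 180, 180, 180].

### API

Orientations are given as [roll, pitch, yaw] about the fixed x, y, z axes, in that order (R = Rz(yaw) Ry(pitch) Rx(roll)).
In Python, from plant import env gives the robot as it stands. The module is installed in compiled form; this text tells all that it offers.
- The arm moves only by the tool arm_command, never from a script. Its argument "series" is one flat list of numbers, 5 for each row, row after row: the shift along the tool's x, y, z in mm, then the turn about the tool's z in rad, then the closure in counts, from 0 (fully open) to 255 (shut). A call has 1 to 10 rows; each row shifts and turns the commanded pose from where the row before left it, along the tool's axes as they then stand; what a row does not reach is not made up. A row lasts 1/10 s, in which the tool goes at most 50 mm and 8.59 degrees, less where a joint would pass 70% of its speed; a pose out of reach is approached as far as the arm can. A call with a gripper value outside its range is refused whole. The fingers move at their own pace and stop on an object; the grip force is fixed at half the most. Time passes only in rows, so rows that do not move let the fingers close. It gives the time, the measured TCP pose, the force, the opening and the grip force at its end, in the units of the state.
- env.read_state(): the state, without advancing time (a new reading comes with each control period).
- env.get_image(name): name is "scene" or "top" or "wrist"; returns the picture (400x640x3 uint8, red, green, blue); there is no depth.
- env.camera_params(name): a dict with "fx", "fy", "cx", "cy" (pixels), "k1" (the pictures are not rectified: a ray, as slopes to the right and down, at radius r is drawn at 1 + k1 r^2 times it, then the intrinsics apply), "R" (3x3) and "t" (3): a world point X has camera coordinates R X + t. Camera axes: x right, y down, z forward; pixel columns grow to the right and rows downward; lengths in m; the calibration is good to about 2 mm. A picture is of the moment at which its call begins: read the wrist's pose just before it. camera_params takes no time and is no camera call; for the wrist camera it gives the pose at the moment of the call.
- env.hand_in(): hands the job in; it is judged then, once.
Trained networks look in the newest picture that a camera, given by its name, has taken for a name from the list of things; names that differ only in an ending like _2 or _b are one class to them, and where a whole thing is asked for, a point or a joint stands for the part that bears it (a point fixed in the world has none). Each returns a list of dicts, best first, with "conf" (0 to 1); they miss things now and then, are a little off and sometimes report something else, mostly with a low value. They report only what shows in the picture. A call takes as long as a camera call. They do not tell look-alikes from the thing itself.
- env.look_for(name, camera): "bbox" ([left, top, width, height] in pixels, round what is visible of it).
- env.regions_of(name, camera): "region" (400x640 bool, what is visible of it) and "bbox" ([left, top, width, height] in pixels, round what is visible of it).
- env.mark_of(name, camera): "xy" ([column, row] in pixels: a listed point, or the origin of a listed thing).
The state is a dict: "t": time; "q": joint angles; "dq": joint speeds; "joint_efforts": joint torques, N m; "position": TCP position; "ee_rot": TCP orientation; "ft_force": force on the tool from outside, world axes, zero at the start; "torque": the same for the moment, N m; "width": opening from 0.0 (shut) to 1.0 (fully open); "grasp_force": force on a finger pad.
Only numpy, scipy, OpenCV 4.12 (cv2) and the standard library are available. Lean on these libraries where they do the work, as an engineer would, in place of code of your own. Each camera call takes 0.05 s, during which the arm holds its last target. There are 200 camera calls.

### The job

Load the hubs on the bench for laser marking: swing aside any nest clip that is in the way, put each hub upright into the nest with the same shape of pocket, working it about until its foot has dropped fully home, then swing that nest's clip back until its tip lies over the hub's foot, pointing to the hub. Two or three hubs are out; a nest without a hub may be left as it is, and leave the other things on the bench where they are.

Things in the scene. Friction and masses are not known exactly. Their poses are not given: they have to be found in the camera images.
- hex_hub_mid (a point): Loose aluminium hub, about 0.25 kg, hexagonal foot 16 mm thick, 54 mm across the flats (about 62 mm across the corners); round boss 30 mm in diameter on its middle, total height 90 mm. Point on the axis half-way up, 45 mm above the underside; z is the hub's axis, up; one flat faces +x; the shape repeats every 60 degrees. May be absent (None).
- hex_nest: Fixed nest, hexagonal pocket 12 mm deep: floor 8 mm, wall tops 20 mm above the bench; 29 mm from the centre to each flat wall, 2 mm more than the foot's. Origin on the bench under the pocket's centre; +x points to the clip's screw, 55 mm away, 34 mm high. The hub fits when turned like the nest; a seated foot stands 4 mm proud, its boss top at 98 mm. Base plate: 45 mm from the centre, 72 mm along +x.
- hex_clip (a joint): Angle of the hexagonal nest's clip round its vertical screw, rad: 0 = points to the pocket's centre, over its edge (stop -0.05); grows clockwise seen from above, stop 1.7; from 1.2 the pocket is clear. Light friction (about 1.3 N at the pin), stays where left. Steel strip 13 mm wide, underside 26.5 mm above the bench, 2.5 mm over a seated foot; a hub not fully home blocks it.
- hex_clip_tip (a point): Tip of that clip (underside), 35 mm from the screw's axis; 20 mm from the pocket's centre when the clip angle is 0.
- hex_clip_pin (a point): Upright pin, 12 mm in diameter, on the clip, 16 mm from the screw's axis towards the tip: the handle to swing the clip by. It stands from 30 to 90 mm above the bench; this point is on its axis at 70 mm.
- square_hub_mid (a point): Loose aluminium hub, about 0.25 kg, square foot 16 mm thick, 50 mm across the flats; round boss 30 mm in diameter on its middle, total height 90 mm. Point on the axis half-way up, 45 mm above the underside; z is the hub's axis, up; flats face +x and +y; the shape repeats every 90 degrees. May be absent (None).
- square_nest: Fixed nest, square pocket 12 mm deep: floor 8 mm, wall tops 20 mm above the bench; 27 mm from the centre to each flat wall, 2 mm more than the foot's. Origin on the bench under the pocket's centre; +x points to the clip's screw, 55 mm away, 34 mm high. The hub fits when turned like the nest; a seated foot stands 4 mm proud, its boss top at 98 mm. Base plate: 45 mm from the centre, 72 mm along +x.
- square_clip (a joint): Angle of the square nest's clip round its vertical screw, rad: 0 = points to the pocket's centre, over its edge (stop -0.05); grows clockwise seen from above, stop 1.7; from 1.2 the pocket is clear. Light friction (about 1.3 N at the pin), stays where left. Steel strip 13 mm wide, underside 26.5 mm above the bench, 2.5 mm over a seated foot; a hub not fully home blocks it.
- square_clip_tip (a point): Tip of that clip (underside), 35 mm from the screw's axis; 20 mm from the pocket's centre when the clip angle is 0.
- square_clip_pin (a point): Upright pin, 12 mm in diameter, on the clip, 16 mm from the screw's axis towards the tip: the handle to swing the clip by. It stands from 30 to 90 mm above the bench; this point is on its axis at 70 mm.
- tri_hub_mid (a point): Loose aluminium hub, about 0.25 kg, triangular foot 16 mm thick, three-sided with rounded corners, 21 mm from the centre to each flat and 38 mm to each corner; round boss 30 mm in diameter on its middle, total height 90 mm. Point on the axis half-way up, 45 mm above the underside; z is the hub's axis, up; one corner points along +x; the shape repeats every 120 degrees. May be absent (None).
- tri_nest: Fixed nest, triangular pocket 12 mm deep: floor 8 mm, wall tops 20 mm above the bench; 23 mm from the centre to each flat wall, 2 mm more than the foot's. Origin on the bench under the pocket's centre; +x points to the clip's screw, 55 mm away, 34 mm high. The hub fits when turned like the nest; a seated foot stands 4 mm proud, its boss top at 98 mm. Base plate: 45 mm from the centre, 72 mm along +x.
- tri_clip (a joint): Angle of the triangular nest's clip round its vertical screw, rad: 0 = points to the pocket's centre, over its edge (stop -0.05); grows clockwise seen from above, stop 1.7; from 1.2 the pocket is clear. Light friction (about 1.3 N at the pin), stays where left. Steel strip 13 mm wide, underside 26.5 mm above the bench, 2.5 mm over a seated foot; a hub not fully home blocks it.
- tri_clip_tip (a point): Tip of that clip (underside), 35 mm from the screw's axis; 20 mm from the pocket's centre when the clip angle is 0.
- tri_clip_pin (a point): Upright pin, 12 mm in diameter, on the clip, 16 mm from the screw's axis towards the tip: the handle to swing the clip by. It stands from 30 to 90 mm above the bench; this point is on its axis at 70 mm.
- laser_column: Obstacle left of the work: foot 133 mm high, x +58 to +328, y -354 to -84 mm from this origin, tall column on it, hand wheel to y -332 mm at 0.15 to 0.24 m height. The robot starts beside it: draw back before turning to the work. To the right a fixed monitor, 0.52 m high, stands 116 mm (in x) nearer the robot than this origin, y -475 to -1100 mm from it: keep wrist and forearm above or beyond it.
- gear: Bystander: spur gear lying flat, 51 mm diameter, 20 mm high; origin at the middle of its underside.
- flanged_blank: Bystander: turned flanged blank, 42 mm diameter, 30 mm high; origin at the middle of its underside.
- tape_roll: Bystander: roll of tape lying flat, 96 mm diameter, 25 mm high; origin at the middle of its underside.
- v_block: Bystander: steel V block, 60 x 50 x 42 mm; origin at the middle of its underside.
- blank_carton: Bystander: small carton, 77 x 98 x 53 mm; origin at the middle of its underside.
Not all that is in view belongs to the job. What is shaped like the part that bears square_hub_mid but blue is not meant.

How it is judged:
By the outcome, as a careful person would: the job done as asked, in the order asked, and still so for the second after the job is handed in, with the robot touching nothing.
Of hex_hub, square_hub, tri_hub only 2 to 3 are there at a start; the rules pass over those that are not, and their reading is None.
At some moment in a run one of hex_hub, square_hub, tri_hub may be knocked a few centimetres aside while the robot is not near it.
It also fails if it takes over 210 s, if anything falls off the work surface, if the arm or the gripper's body presses on something with over 40 N, if the wrist force passes 120 N, or if a joint passes its speed limit or range.

## Working session

There is one attempt and no reset: what is moved stays moved. The work goes in short steps, Python scripts to look and compute and a tool call to move; the robot and the scene stay as the last step left them, time stands still between calls to the robot, and variables do not carry over. Pictures are saved under pics/ and viewed, at most 16 in all, crops included, and the job is handed in when it is done.

Besides the shell and the picture viewer there is one more tool, called after "Call:" in YAML: its name, and indented under it one key for each argument. arm_command: Moves the arm, as the interface text tells. Its arguments: {"type":"object","properties":{"series":{"type":"array","items":{"type":"number"}}},"required":["series"]}

```bash
mkdir -p pics; cat > h.py <<'E'
import numpy as np, cv2
from plant import env
from scipy.spatial.transform import Rotation as Ro
def snap(cam,fn=None):
    P=env.camera_params(cam); im=env.get_image(cam)
    if fn: cv2.imwrite('pics/'+fn,im[:,:,::-1])
    return im,P
def D(P): return np.array([[P['fx'],0,P['cx']],[0,P['fy'],P['cy']],[0,0,1.]]),np.array([P['k1'],0,0,0,0.])
def proj(P,X):
    K,d=D(P); R=np.array(P['R']);t=np.array(P['t'],float)
    return cv2.projectPoints(np.atleast_2d(np.array(X,float)),cv2.Rodrigues(R)[0],t,K,d)[0][:,0]
def unproj(P,uv,z):
    K,d=D(P); R=np.array(P['R']);t=np.array(P['t'],float)
    x,y=cv2.undistortPointsIter(np.array([[uv]],float),K,d,None,None,(3,50,1e-9))[0,0]
    r=R.T@np.array([x,y,1]); c=-R.T@t
    return c+r*(z-c[2])/r[2]
E
python3 - <<'E'
from h import *
s=env.read_state(); print(s, env.grip_depth)
for c in ['scene','top']:
    im,P=snap(c,c+'0.png'); print(c,P)
    for n,z in [('hex_hub_mid',.045),('square_hub_mid',.045),('tri_hub_mid',.045),('hex_nest',0),('square_nest',0),('tri_nest',0),('hex_clip_pin',.07),('square_clip_pin',.07),('tri_clip_pin',.07),('hex_clip_tip',.0265),('square_clip_tip',.0265),('tri_clip_tip',.0265),('laser_column',0)]:
        print(n,[(round(m['conf'],2),np.round(m['xy']),np.round(unproj(P,m['xy'],z)[:2],3)) for m in env.mark_of(n,c)[:4]])
E
```

```text
{'t': 0.0, 'q': array([5.51336390e+01, 5.99705222e+00, 5.52865274e+00, 8.96061810e+01,
       5.36774869e-05, 7.75294576e+01]), 'dq': array([ 0.0212333 ,  0.05807224,  0.01435283, -0.09856657,  0.02077807,
       -0.06498138]), 'joint_efforts': array([-1.58953462e-03, -5.56948006e+01,  5.03640711e+01,  1.79864047e-02,
       -2.91867473e-04, -8.07334466e-08]), 'position': array([0.22837218, 0.55448077, 0.23055365]), 'ee_rot': array([-1.79927191e+02, -1.61571358e-02,  1.57604171e+02]), 'ft_force': array([-0.24186915, -0.11931938,  0.31100933]), 'torque': array([-0.02125018, -0.02259147, -0.02972483]), 'grasp_force': 0.0, 'width': 0.9969347273776455} 0.0187
scene {'fx': 502.92568194830625, 'fy': 502.92568194830625, 'cx': 312.1943339514409, 'cy': 208.71781306324706, 'k1': -0.017579702101633746, 'R': array([[ 0.98776445,  0.15581495, -0.00656413],
       [ 0.1261932 , -0.82329578, -0.55340702],
       [-0.09163331,  0.54580744, -0.83288509]]), 't': array([-0.52553737, -0.01364844,  1.6749954 ])}
hex_hub_mid []
square_hub_mid [(0.95, array([255., 284.]), array([ 0.403, -0.252])), (0.86, a
[... 1762 characters left out ...]
i_nest [(0.55, array([383., 169.]), array([ 0.623, -0.229]))]
hex_clip_pin [(0.58, array([349., 154.]), array([ 0.66 , -0.101])), (0.35, array([364., 214.]), array([ 0.45 , -0.146]))]
square_clip_pin [(0.73, array([349., 153.]), array([ 0.666, -0.102])), (0.41, array([382., 151.]), array([ 0.669, -0.217])), (0.4, array([316., 154.]), array([0.663, 0.015])), (0.29, array([314., 161.]), array([0.639, 0.022]))]
tri_clip_pin [(0.58, array([387., 146.]), array([ 0.687, -0.235]))]
hex_clip_tip [(0.44, array([351., 158.]), array([ 0.657, -0.109]))]
square_clip_tip [(0.41, array([315., 160.]), array([0.652, 0.018]))]
tri_clip_tip [(0.54, array([382., 158.]), array([ 0.658, -0.221]))]
laser_column []
```

```bash
python3 - <<'E'
import cv2
a=cv2.imread('pics/scene0.png')[90:390,190:490]; b=cv2.imread('pics/top0.png')[110:310,200:440]
cv2.imwrite('pics/a0.png',cv2.resize(a,(600,600),interpolation=cv2.INTER_CUBIC)); cv2.imwrite('pics/b0.png',cv2.resize(b,(720,600),interpolation=cv2.INTER_CUBIC))
E
```

```text
(no output)
```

View pics/a0.png

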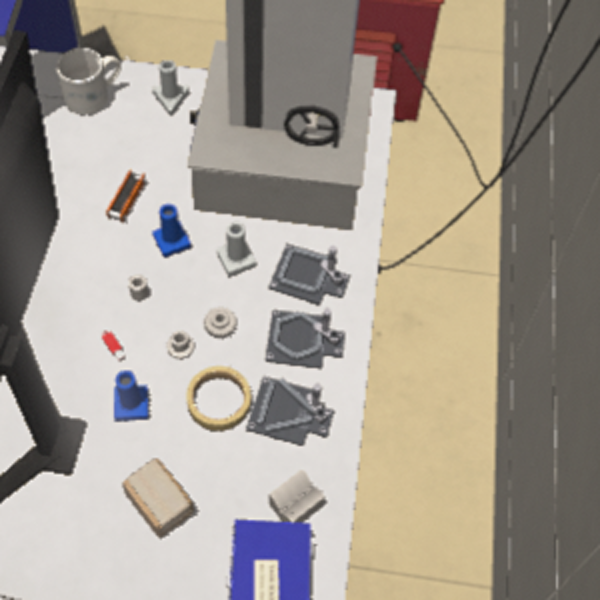

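View pics/b0.png

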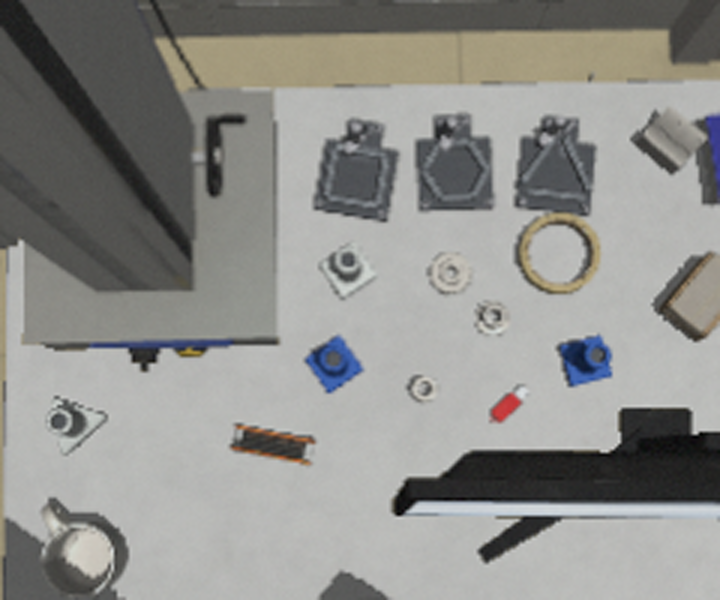

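The scene shows a silver square hub (crop a0 at 237,255) and a tri hub (168,95). There is no hex hub, and the blue ones are decoys. The square, hex and tri nests sit at (308,275), (298,337) and (285,412).

```bash
cat >> h.py <<'E'
def go(x,y,z,yaw=None,n=None):
    """print tool-frame shift from the measured pose to a world TCP target; yaw deg"""
    s=env.read_state(); p=s['position']; w=np.radians(s['ee_rot'][2])
    d=np.array([x,y,z])-p; dw=0 if yaw is None else -((yaw-np.degrees(w)+180)%360-180)
    c,sn=np.cos(w),np.sin(w)
    a=np.array([c*d[0]+sn*d[1], sn*d[0]-c*d[1], -d[2]])*1000
    print('tool mm',np.round(a,1),'turn rad',round(np.radians(dw),3),'deg',round(dw,1),'yaw now',round(np.degrees(w),1),'pos',np.round(p,4),'F',np.round(s['ft_force'],1),'t',s['t'],'width',round(s['width'],3),'gf',round(s['grasp_force'],1))
E
python3 - <<'E'
from h import *
P=env.camera_params('top')
for u in [(292,224),(207,224),(291,140)]: print(unproj(P,u,.133))
P=env.camera_params('wrist'); R=np.array(P['R']); t=np.array(P['t']); c=-R.T@t
s=env.read_state(); T=Ro.from_euler('xyz',s['ee_rot'],degrees=True).as_matrix()
print(P['fx'],P['cx'],P['cy'],P['k1'],'cam in tool',T.T@(c-s['position']),'cam axes in tool',T.T@R.T)
go(.30,.35,.25,s['ee_rot'][2])
E
```

```text
[0.41589498 0.09679757 0.133     ]
[0.42142253 0.37350492 0.133     ]
[0.69709335 0.09675491 0.133     ]
297.83712945633687 321.7255055773882 199.42086657553304 -0.017623039015092073 cam in tool [ 8.30148647e-02 -1.07464859e-04 -1.43444859e-01] cam axes in tool [[ 8.09715968e-04 -9.46885588e-01 -3.21569630e-01]
 [ 9.99999662e-01  8.12363091e-04  1.25947189e-04]
 [ 1.41973721e-04 -3.21569624e-01  9.46885926e-01]]
tool mm [-144.1 -162.2  -18.7] turn rad -0.0 deg -0.0 yaw now 157.6 pos [0.2286 0.5548 0.2313] F [ 0.6 -0.2 -0.3] t 1.4 width 1.001 gf 0.0
```

Call:
arm_command:
  series: [-15, -15, -2, 0, 0, -15, -15, -2, 0, 0, -15, -15, -2, 0, 0, -15, -15, -2, 0, 0, -15, -15, -2, 0, 0, -15, -15, -2, 0, 0, -15, -15, -2, 0, 0, -15, -15, -2, 0, 0, -10, -10, -2, 0, 0, 0, 0, 0, 0, 0]

```text
t: 2.4
position: [0.3, 0.3842, 0.2498]
ee_rot: [180.0, 0.0, 157.5]
ft_force: [-0.5, 1.1, -0.4]
width: 0.999
grasp_force: 0.0
```

```bash
cat >> h.py <<'E'
POLY={'tri':None,'square':None}
def foot(kind,z=.016,n=400):
    """outline of the foot at origin, yaw 0"""
    if kind=='square': h=.025; p=[(h,h),(-h,h),(-h,-h),(h,-h)]
    else:
        # corner circles: flats at 21mm, corner reach 38mm: centres at radius c, r=21-c/2, c+r=38 -> c=34
        a=np.radians(np.arange(0,360,3)); p=[]
        for k in range(3):
            th=2*np.pi*k/3
            for b in np.radians(np.arange(-60,61,10)): p.append((.034*np.cos(th)+.004*np.cos(th+b),.034*np.sin(th)+.004*np.sin(th+b)))
    return np.array(p)
def sil(P,kind,x,y,yaw,z0=0.):
    """filled silhouette of an upright hub"""
    f=foot(kind); c,s=np.cos(yaw),np.sin(yaw); f=f@np.array([[c,s],[-s,c]])+[x,y]
    m=np.zeros((400,640),np.uint8)
    a=np.linspace(0,2*np.pi,40,endpoint=False); b=np.c_[x+.015*np.cos(a),y+.015*np.sin(a)]
    for q,za,zb in [(f,0,.016),(b,.016,.09)]:
        pts=np.vstack([np.c_[q,np.full(len(q),za+z0)],np.c_[q,np.full(len(q),zb+z0)]])
        h=cv2.convexHull(proj(P,pts).astype(np.float32))
        cv2.fillConvexPoly(m,np.round(h*16).astype(np.int32),1,cv2.LINE_8,4)
    return m
def fit(P,reg,kind,x0,y0,z0=0.):
    from scipy.optimize import minimize
    reg=reg.astype(np.uint8); best=None
    def cost(v): 
        m=sil(P,kind,v[0],v[1],v[2]*10,z0); return 1-(m&reg).sum()/max(1,(m|reg).sum())
    for a in np.arange(0,2*np.pi/(3 if kind=='tri' else 4),.35):
        r=minimize(cost,[x0,y0,a/10],method='Nelder-Mead',options=dict(initial_simplex=np.array([[x0,y0,a/10],[x0+.01,y0,a/10],[x0,y0+.01,a/10],[x0,y0,a/10+.03]]),xatol=1e-5,fatol=1e-5))
        if best is None or r.fun<best.fun: best=r
    return best.x*[1,1,10],best.fun
E
python3 - <<'E'
from h import *
im,P=snap('wrist','w1.png')
print(env.mark_of('tri_hub_mid','wrist'))
for r in env.regions_of('tri_hub_mid','wrist'):
    print(r['conf'],r['bbox']); 
    if r['conf']>.4:
        u=r['bbox']; c=unproj(P,(u[0]+u[2]/2,u[1]+u[3]/2),.03); v,f=fit(P,r['region'],'tri',c[0],c[1]); print(v,np.degrees(v[2])%120,f)
go(.34,.347,.2)
E
```

```text
[]
0.61 [280.2, 175.3, 50.4, 61.3]
[0.33786407 0.34186251 0.70743044] 40.53277838853854 0.06049046321525886
tool mm [-52.5 -20.   49.3] turn rad 0.0 deg 0 yaw now 157.6 pos [0.2991 0.3855 0.2493] F [-0.1  0.5 -0. ] t 2.55 width 0.999 gf 0.0
```

View pics/w1.png

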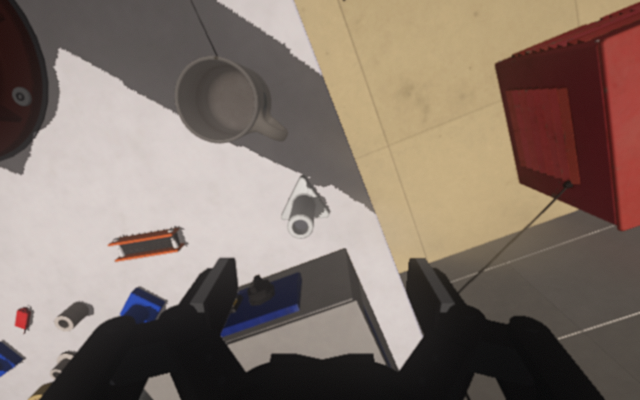

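Call:
arm_command:
  series: [-13, -6, 0, 0, 0, -13, -6, 0, 0, 0, -13, -6, 0, 0, 0, -14, -7, 0, 0, 0, 0, 0, 16, -0.14, 0, 0, 0, 16, -0.14, 0, 0, 0, 16, -0.14, 0, 0, 0, 16, -0.14, 0, 0, 0, 16, -0.14, 0, 0, 0, 0, -0.14, 0]

```text
t: 3.55
position: [0.3372, 0.3419, 0.1667]
ee_rot: [-180.0, -0.2, -153.9]
ft_force: [-0.7, -0.2, -0.3]
width: 0.999
grasp_force: 0.0
```

Call:
arm_command:
  series: [0, 0, 0, -0.13, 0, 0, 0, 0, -0.13, 0, 0, 0, 0, 0, 0]

```text
t: 3.85
position: [0.3383, 0.3424, 0.1691]
ee_rot: [180.0, -0.0, -139.2]
ft_force: [0.0, 0.2, 0.0]
width: 1.0
grasp_force: 0.0
```

```bash
cat >> h.py <<'E'
def locate(kind,cam='wrist',z0=0.,near=None,minc=.3):
    P=env.camera_params(cam); env.get_image(cam); out=[]
    for r in env.regions_of(kind+'_hub_mid',cam):
        u=r['bbox']; c=unproj(P,(u[0]+u[2]/2,u[1]+u[3]/2),.03)
        if r['conf']<minc or (near is not None and np.hypot(*(c[:2]-near))>.08): continue
        v,f=fit(P,r['region'],kind,c[0],c[1],z0); out.append((v,f)); print(kind,cam,round(r['conf'],2),u,'xy',np.round(v[:2],4),'yaw',round(np.degrees(v[2])%(120 if kind=='tri' else 90),1),'1-IoU',round(f,3))
    return out
E
python3 - <<'E'
from h import *
o=locate('tri'); v=o[0][0]
go(v[0],v[1],.05,180+40.5)
E
```

```text
tri wrist 0.87 [291.1, 159.7, 61.9, 63.0] xy [0.3389 0.341 ] yaw 40.5 1-IoU 0.083
tool mm [  0.4  -1.2 119.2] turn rad -0.001 deg -0.0 yaw now -139.5 pos [0.3384 0.3422 0.1692] F [ 1.1 -0.6 -0.9] t 3.95 width 1.0 gf 0.0
```

Call:
arm_command:
  series: [0, -0.5, 20, 0, 0, 0, -0.5, 20, 0, 0, 0, 0, 20, 0, 0, 0, 0, 20, 0, 0, 0, 0, 20, 0, 0, 0, 0, 14, 0, 0, 0, 0, 10, 0, 0, 0, 0, 0, 0, 0, 0, 0, 0, 0, 0, 0, 0, 0, 0, 255]

```text
t: 4.95
position: [0.34, 0.3414, 0.0463]
ee_rot: [-180.0, 0.1, -139.4]
ft_force: [-0.1, -0.6, 1.2]
width: 0.858
grasp_force: 0.0
```

Call:
arm_command:
  series: [0, 0, 0, 0, 255, 0, 0, 0, 0, 255, 0, 0, 0, 0, 255, 0, 0, 0, 0, 255, 0, 0, 0, 0, 255, 0, 0, 0, 0, 255, 0, 0, 0, 0, 255, 0, 0, 0, 0, 255]

```text
t: 5.75
position: [0.3395, 0.3412, 0.0457]
ee_rot: [-180.0, 0.0, -139.4]
ft_force: [-1.8, -0.2, 7.0]
width: 0.336
grasp_force: 59.0
```

```bash
python3 - <<'E'
import cv2,numpy as np
a=cv2.imread('pics/scene0.png')[205:315,310:370]; b=cv2.imread('pics/top0.png')[145:185,300:402]
b=cv2.resize(b,(800,314),interpolation=cv2.INTER_CUBIC); a=cv2.rotate(cv2.resize(a,(280,513),interpolation=cv2.INTER_CUBIC),cv2.ROTATE_90_COUNTERCLOCKWISE)
c=np.zeros((600,800,3),np.uint8); c[:314]=b; c[316:596,:513]=a
cv2.imwrite('pics/n0.png',c)
E
```

```text
(no output)
```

View pics/n0.png

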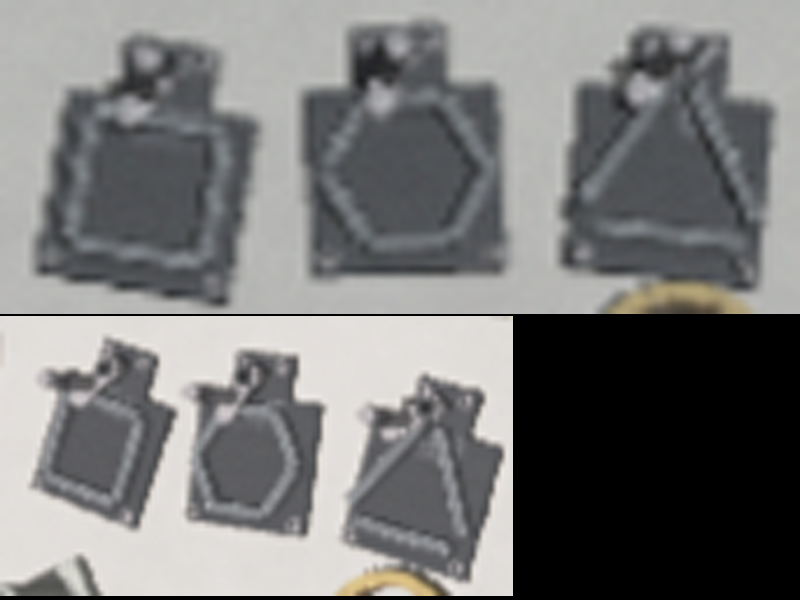

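Clips appear partly over the pockets, roughly 0.8–1 rad. I'll leave the hub standing here, open the clips first, then come back.

```bash
python3 -c "
from h import *
s=env.read_state(); print(list(np.round(s['q'],3)),s['position'])"
```

```text
[np.float64(29.515), np.float64(-12.252), np.float64(-31.442), np.float64(70.777), np.float64(0.002), np.float64(-11.125)] [0.33953534 0.34115624 0.04574305]
```

Call:
arm_command:
  series: [0, 0, 0, 0, 0, 0, 0, 0, 0, 0, 0, 0, 0, 0, 0, 0, 0, 0, 0, 0, 0, 0, -10, 0, 0, 0, 0, -20, 0, 0, 0, 0, -40, 0, 0, 0, 0, -50, 0, 0, 0, 0, -50, 0, 0, 0, 0, -35, 0, 0]

```text
t: 6.75
position: [0.3397, 0.3412, 0.2547]
ee_rot: [-180.0, 0.2, -139.4]
ft_force: [0.9, 0.8, 0.0]
width: 1.0
grasp_force: 0.0
```

Call:
arm_command:
  series: [0, 0, 0, 0.14, 0, 0, 0, 0, 0.14, 0, 0, 0, 0, 0.14, 0, 0, 0, 0, 0.14, 0, 0, 0, 0, 0.147, 0, 0, 0, 0, 0, 0]

```text
t: 7.35
position: [0.3394, 0.341, 0.251]
ee_rot: [180.0, 0.0, 180.0]
ft_force: [-0.3, 0.3, -1.6]
width: 0.999
grasp_force: 0.0
```

```bash
python3 -c "
from h import *
s=env.read_state(); print(list(np.round(s['q'],3)),s['position'])
go(.385,.03,.26,180)"
```

```text
[np.float64(29.508), np.float64(-14.582), np.float64(-11.975), np.float64(92.567), np.float64(0.003), np.float64(29.509)] [0.3393664  0.34100145 0.25103695]
tool mm [ -45.6 -311.    -9. ] turn rad -0.0 deg -0.0 yaw now 180.0 pos [0.3394 0.341  0.251 ] F [-0.3  0.3 -1.6] t 7.35 width 0.999 gf 0.0
```

```bash
python3 -c "
from h import *
im,P=snap('scene','s1.png')
R=np.array(P['R']); print('cam',-R.T@np.array(P['t']))
for d in (.2,.3,.4,.5): print(d,proj(P,[.3394,.341,.251+d]))
for p in [(.244,-.024,.52),(.244,-.65,.52),(.244,-.024,.0)]: print(proj(P,p))
im2,P=snap('top','t1.png')
for d in (.2,.3,.4,.5): print(d,proj(P,[.3394,.341,.251+d]))
cv2.imwrite('pics/st1.png',np.vstack([cv2.resize(im,(480,300)),cv2.resize(im2,(480,300))])[:,:,::-1])"
```

```text
cam [ 0.67431484 -0.84357508  1.38407587]
0.2 [[263.85073493  35.81065692]]
0.3 [[260.71672215   5.22323002]]
0.4 [[257.19255422 -29.22071936]]
0.5 [[253.20292765 -68.2772095 ]]
[[190.82127261 104.32503097]]
[[ 87.01369811 361.75183125]]
[[223.81911324 220.0311322 ]]
0.2 [[187.6478916  244.40046286]]
0.3 [[174.75757147 242.27972973]]
0.4 [[159.06007791 239.68395708]]
0.5 [[139.54269544 236.43579201]]
```

View pics/st1.png

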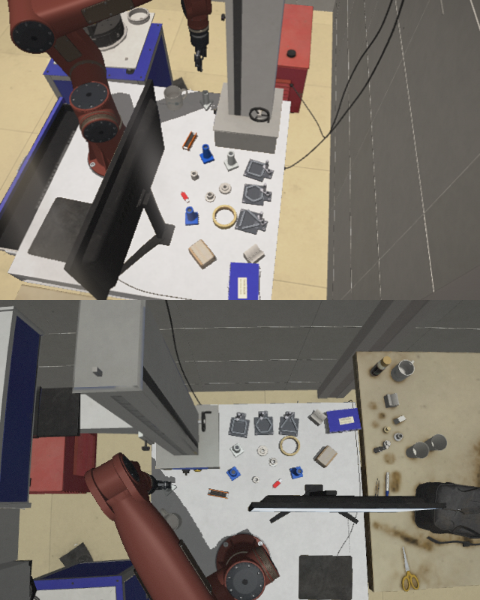

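```bash
python3 -c "
from h import *
P=env.camera_params('scene');T=env.camera_params('top')
c,s=np.cos(np.radians(29.5)),np.sin(np.radians(29.5))
def pt(r,l,z): return (r*c-l*s,r*s+l*c,z)
for l in (.0,.13,.2):
  for z in (.2,.3,.4,.5,.6,.7,.8): print(l,z,'elbow scene/1.333',np.round(proj(P,pt(-.09,l,z))[0]/1.3333),'top',np.round(proj(T,pt(-.09,l,z))[0]/1.3333+[0,300]),'shoulder',np.round(proj(P,pt(0,l,z))[0]/1.3333), 'wrist top',np.round(proj(T,pt(.4635,l,z))[0]/1.3333+[0,300]))
"
```

```text
0.0 0.2 elbow scene/1.333 [ 80. 132.] top [256. 590.] shoulder [103. 126.] wrist top [186. 470.]
0.0 0.3 elbow scene/1.333 [ 71. 116.] top [257. 597.] shoulder [ 95. 109.] wrist top [182. 468.]
0.0 0.4 elbow scene/1.333 [61. 97.] top [259. 606.] shoulder [86. 91.] wrist top [177. 465.]
0.0 0.5 elbow scene/1.333 [49. 77.] top [261. 617.] shoulder [76. 70.] wrist top [171. 462.]
0.0 0.6 elbow scene/1.333 [36. 53.] top [263. 630.] shoulder [65. 46.] wrist top [164. 458.]
0.0 0.7 elbow scene/1.333 [20. 26.] top [266. 645.] shoulder [52. 19.] wrist top [156. 453.]
0.0 0.8 elbow scene/1.333 [ 3. -5.] top [270. 665.] shoulder [ 37. -13.] wrist top [145. 447.]
0.13 0.2 elbow scene/1.333 [ 76. 109.] top [227. 607.] shoulder [ 98. 103.] wrist top [159. 486.]
0.13 0.3 elbow scene/1.333 [67. 92.] top [226. 616.] shoulder [90. 86.] wrist top [152. 485.]
0.13 0.4 elbow scene/1.333 [57. 73.] top [225. 627.] shoulder [81. 67.] wrist top [145. 484.]
0.13 0.5 elbow scene/1.333 [45. 52.] top [224. 639.] shoulder [72. 46.] wrist top [136. 483.]
0.13 0.6 elbow scene/1.333 [33. 28.] top [222. 654.] should
[... 185 characters left out ...]
houlder [ 34. -37.] wrist top [ 96. 476.]
0.2 0.2 elbow scene/1.333 [74. 97.] top [212. 616.] shoulder [95. 91.] wrist top [144. 495.]
0.2 0.3 elbow scene/1.333 [65. 80.] top [210. 626.] shoulder [87. 74.] wrist top [136. 495.]
0.2 0.4 elbow scene/1.333 [55. 61.] top [207. 637.] shoulder [79. 55.] wrist top [128. 494.]
0.2 0.5 elbow scene/1.333 [44. 40.] top [204. 651.] shoulder [69. 34.] wrist top [117. 494.]
0.2 0.6 elbow scene/1.333 [31. 16.] top [201. 667.] shoulder [59. 10.] wrist top [104. 493.]
0.2 0.7 elbow scene/1.333 [ 17. -11.] top [196. 687.] shoulder [ 46. -18.] wrist top [ 89. 492.]
0.2 0.8 elbow scene/1.333 [  1. -43.] top [190. 713.] shoulder [ 33. -49.] wrist top [ 70. 491.]
```

Call:
arm_command:
  series: [-7, -40, -2, 0, 0, -7, -40, -2, 0, 0, -7, -40, -2, 0, 0, -7, -40, -2, 0, 0, -7, -40, -2, 0, 0, -7, -40, -2, 0, 0, -7, -40, -2, 0, 0, -7, -40, -2, 0, 0, 0, -20, 0, 0, 0, 0, 0, 0, 0, 0]

```text
t: 8.45
position: [0.3962, -0.0011, 0.2664]
ee_rot: [-180.0, 0.0, -179.9]
ft_force: [0.4, 0.6, -0.8]
width: 1.002
grasp_force: 0.0
```

```bash
python3 -c "
from h import *
s=env.read_state(); print(list(np.round(s['q'],3)),s['position'])
P=env.camera_params('top'); print(unproj(P,(331,281),.52),unproj(P,(350,265),.52)); 
P=env.camera_params('scene'); print(unproj(P,(158*1.333,85*1.333),.52))
go(.6,-.03,.27,180)"
```

```text
[np.float64(-19.24), np.float64(-29.353), np.float64(-21.711), np.float64(97.629), np.float64(-0.021), np.float64(-19.371)] [ 0.39619134 -0.00112832  0.26642776]
[ 0.24487782 -0.01345842  0.52      ] [ 0.28054785 -0.05845197  0.52      ]
[ 0.29916804 -0.04578726  0.52      ]
tool mm [-203.7  -29.3   -3.6] turn rad 0.002 deg 0.1 yaw now -179.9 pos [ 0.3962 -0.0011  0.2664] F [ 0.4  0.6 -0.8] t 8.45 width 1.002 gf 0.0
```

Call:
arm_command:
  series: [-30, -5, 0, 0, 0, -30, -5, 0, 0, 0, -30, -5, 0, 0, 0, -30, -5, 0, 0, 0, -30, -5, 0, 0, 0, -30, -5, 0, 0, 0, -24, 0, 0, 0, 0, 0, 0, 0, 0, 0, 0, 0, 0, 0, 0]

```text
t: 9.35
position: [0.6, -0.0276, 0.266]
ee_rot: [180.0, -0.1, -179.7]
ft_force: [-0.4, -0.1, 0.3]
width: 0.998
grasp_force: 0.0
```

```bash
python3 -c "
from h import *
s=env.read_state(); print(list(np.round(s['q'],3)),s['position'])
im,P=snap('wrist','w2.png')
for n,z in [('square_nest',0),('tri_nest',0),('square_clip_pin',.07),('tri_clip_pin',.07),('square_clip_tip',.0265),('tri_clip_tip',.0265)]:
    print(n,[(round(m['conf'],2),np.round(m['xy']),np.round(unproj(P,m['xy'],z)[:2],3)) for m in env.mark_of(n,'wrist')[:3]])
cv2.imwrite('pics/w2c.png',cv2.resize(im[:300],(800,375))[:,:,::-1])"
```

```text
[np.float64(-15.095), np.float64(6.812), np.float64(10.098), np.float64(93.351), np.float64(0.007), np.float64(-15.388)] [ 0.60000167 -0.02756484  0.26599948]
square_nest [(0.61, array([344., 178.]), array([0.624, 0.005]))]
tri_nest [(0.67, array([178., 180.]), array([ 0.628, -0.231]))]
square_clip_pin [(0.69, array([349., 230.]), array([0.671, 0.007]))]
tri_clip_pin [(0.84, array([162., 228.]), array([ 0.671, -0.227]))]
square_clip_tip [(0.81, array([354., 202.]), array([0.651, 0.017]))]
tri_clip_tip [(0.74, array([185., 208.]), array([ 0.66 , -0.215]))]
```

View pics/w2c.png

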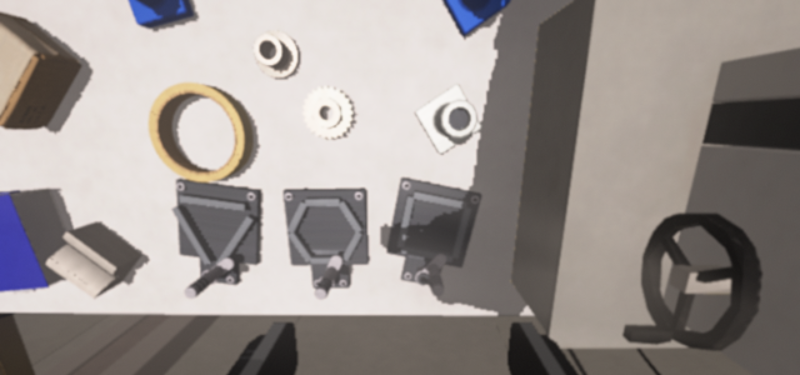

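```bash
cat >> h.py <<'E'
def nestlines(kind):
    if kind=='square': p=np.array([(27,27),(-27,27),(-27,-27),(27,-27)])/1e3
    else:
        a=np.radians([0,120,240]); p=.040*np.c_[np.cos(a),np.sin(a)]  # corners rounded; sides used mid-part only
    S=[]
    n=len(p)
    for i in range(n):
        a,b=p[i],p[(i+1)%n]; t=np.linspace(.15,.85,40)[:,None]
        if kind=='tri': # side at 23 mm
            th=np.radians(60+120*i); nn=np.array([np.cos(th),np.sin(th)]); tt=np.array([-nn[1],nn[0]]); q=nn*.023+tt*np.linspace(-.027,.027,40)[:,None]
        else: q=a+(b-a)*t
        S.append((np.c_[q,np.full(40,.020)],1.0))
    o=np.array([(45,45),(-45,45),(-45,-45),(45,-45)])/1e3
    for i in range(3):
        t=np.linspace(.05,.95,60)[:,None]; q=o[i]+(o[i+1]-o[i])*t
        S.append((np.c_[q,np.full(60,0.0)],1.0))
    return S
def xf(q,v):
    c,s=np.cos(v[2]),np.sin(v[2]); r=q.copy(); r[:,:2]=q[:,:2]@np.array([[c,s],[-s,c]])+v[:2]; return r
def nestfit(im,P,kind,x0,y0,a0=0.):
    from scipy.ndimage import map_coordinates
    from scipy.optimize import minimize
    g=cv2.GaussianBlur(cv2.cvtColor(im,cv2.COLOR_RGB2GRAY).astype(np.float32),(0,0),1.0)
    m=np.hypot(cv2.Sobel(g,cv2.CV_32F,1,0),cv2.Sobel(g,cv2.CV_32F,0,1)); m=np.minimum(np.sqrt(m),12)
    S=nestlines(kind)
    def cost(v):
        v=[v[0],v[1],v[2]*10]; r=0
        for q,w in S:
            uv=proj(P,xf(q,v)); r-=w*map_coordinates(m,[uv[:,1],uv[:,0]],order=1).mean()
        return r
    best=None
    for dx in (-.006,0,.006):
      for dy in (-.006,0,.006):
        for da in (-.25,-.12,0,.12,.25):
            i=np.array([x0+dx,y0+dy,(a0+da)/10]); r=minimize(cost,i,method='Nelder-Mead',options=dict(initial_simplex=i+np.array([[0,0,0],[.004,0,0],[0,.004,0],[0,0,.01]]),xatol=1e-5,fatol=1e-4))
            if best is None or r.fun<best.fun: best=r
    return best.x*[1,1,10],best.fun
def overlay(im,P,pts,box,k):
    l,t,w,h=box; o=cv2.resize(im[t:t+h,l:l+w],None,fx=k,fy=k,interpolation=cv2.INTER_CUBIC)
    for X,col in pts:
        for u in proj(P,X): cv2.circle(o,(int((u[0]-l+.5)*k),int((u[1]-t+.5)*k)),1,col,-1)
    return o
E
python3 - <<'E'
from h import *
im=cv2.imread('pics/w2.png')[:,:,::-1].copy(); P=env.camera_params('wrist'); O=[]
for k,x,y,box in [('square',.624,.007,(300,130,90,110)),('tri',.628,-.231,(130,130,90,110))]:
    v,f=nestfit(im,P,k,x,y); print(k,np.round(v,4),np.degrees(v[2]),f)
    L=[(xf(q,v),(255,0,0)) for q,w in nestlines(k)]+[(xf(np.array([[.055,0,.034],[.055,0,.0265]]),v),(0,255,0))]
    O.append(overlay(im,P,L,box,4)); O.append(overlay(im,P,[],box,4)) if 0 else None
cv2.imwrite('pics/nf.png',np.hstack([o for o in O if o is not None])[:,:,::-1])
E
```

```text
square [ 0.6244  0.0056 -0.1935] -11.083937777158232 -63.27546691894531
tri [ 0.6245 -0.2362 -0.1528] -8.753374548865038 -65.11952209472656
```

View pics/nf.png

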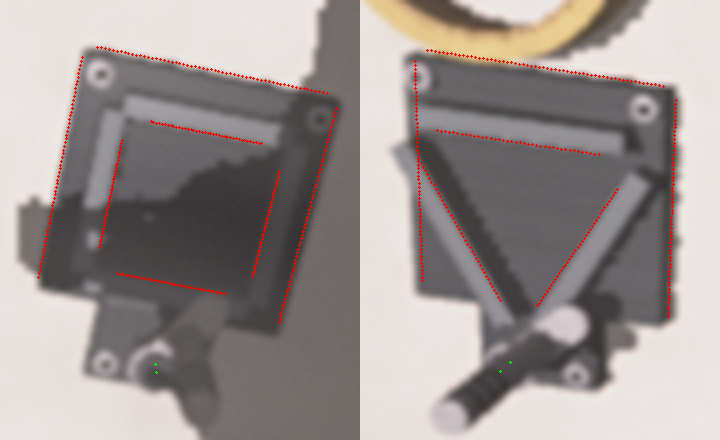

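Square nest fits well (overlay, left). The tri fit is close enough for now and will be refined later. Both clips stand at about 0.6–0.9 rad, so both are in the way. I'll open the square clip first by caging its pin.

Call:
arm_command:
  series: [-17, 9, 0, 0, 0, -17, 9, 0, 0, 0, -17, 8, 0, -0.147, 0, 0, 0, 0, -0.147, 0, 0, 0, 0, -0.147, 0, 0, 0, 0, -0.147, 0, 0, 0, 0, -0.147, 0, 0, 0, 0, -0.147, 100, 0, 0, 0, -0.147, 100, 0, 0, 0, -0.147, 100]

```text
t: 10.7
position: [0.6509, -0.0024, 0.2666]
ee_rot: [-180.0, 0.0, -112.1]
ft_force: [-0.4, 0.7, 0.4]
width: 0.607
grasp_force: 0.0
```

Call:
arm_command:
  series: [0, 0, 10, -0.147, 100, 0, 0, 10, -0.147, 100, 0, 0, 10, -0.147, 100, 0, 0, 10, -0.147, 100, 0, 0, 10, -0.147, 100, 0, 0, 10, -0.147, 100, 0, 0, 10, -0.147, 100, 0, 0, 10, -0.147, 100, 0, 0, 0, 0, 100, 0, 0, 0, 0, 100]

```text
t: 11.7
position: [0.6509, -0.0023, 0.1866]
ee_rot: [-180.0, 0.0, -45.4]
ft_force: [0.6, 0.7, 0.7]
width: 0.61
grasp_force: 0.0
```

```bash
python3 -c "
from h import *
im,P=snap('wrist','w3.png')
for n,z in [('square_clip_pin',.07),('square_clip_tip',.0265)]:
    print(n,[(round(m['conf'],2),np.round(m['xy']),np.round(unproj(P,m['xy'],z)[:2],4)) for m in env.mark_of(n,'wrist')[:3]])
s=env.read_state(); go(.669,.006,.15,-45)
v=[.6244,.0056,-.1935]; sc=np.array([.6784,-.0050])
L=[]
for th,c in [(.5,(255,0,0)),(.7,(0,255,0)),(.9,(0,0,255))]:
    a=np.pi+v[2]-th; p=sc+.016*np.array([np.cos(a),np.sin(a)]); L.append(([[*p,z] for z in np.linspace(.03,.09,30)],c))
cv2.imwrite('pics/w3c.png',overlay(im,P,L,(200,80,240,200),3)[:,:,::-1])"
```

```text
square_clip_pin [(0.62, array([302., 189.]), array([0.6663, 0.007 ]))]
square_clip_tip [(0.59, array([307., 193.]), array([0.6531, 0.0178])), (0.42, array([388., 114.]), array([ 0.6525, -0.0975]))]
tool mm [  6.4 -18.4  37.2] turn rad -0.005 deg -0.3 yaw now -45.3 pos [ 0.6514 -0.0024  0.1872] F [ 0.3 -0.3  0.2] t 11.85 width 0.605 gf 0.0
```

View pics/w3c.png

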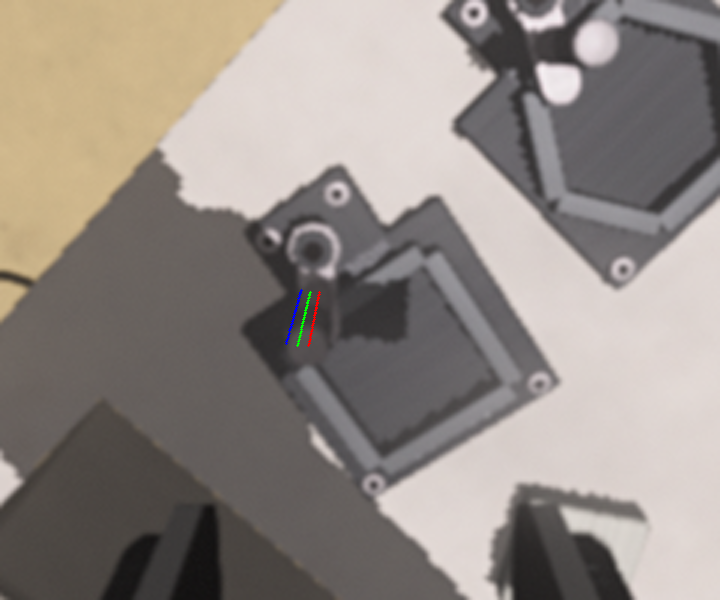

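Call:
arm_command:
  series: [4, -9, 10, 0.03, 100, 0, -9, 20, 0.03, 100, 0, 0, 20, 0, 100, 0, 0, 20, 0, 100, 0, 0, 20, 0, 100, 0, 0, 20, 0, 100, 0, 0, 15, 0, 100, 0, 0, 10, 0, 100, 0, 0, 0, 0, 200, 0, 0, 0, 0, 200]

```text
t: 12.85
position: [0.6673, 0.0073, 0.0521]
ee_rot: [-180.0, -0.0, -48.6]
ft_force: [0.5, 0.2, -0.5]
width: 0.278
grasp_force: 0.0
```

Call:
arm_command:
  series: [0, 0, 0, 0, 200, 0, 0, 0, 0, 200, 0, 0, 0, 0, 200]

```text
t: 13.15
position: [0.6673, 0.0073, 0.052]
ee_rot: [-180.0, -0.0, -48.6]
ft_force: [-0.7, -0.2, 0.5]
width: 0.218
grasp_force: 0.0
```

```bash
cat >> h.py <<'E'
SQ=np.array([.6244,.0056,-.1935]); TR=np.array([.6245,-.2362,-.1528])
def pin(v,th,r=.016):
    a=np.pi+v[2]-th; return v[:2]+.055*np.array([np.cos(v[2]),np.sin(v[2])])+r*np.array([np.cos(a),np.sin(a)])
E
python3 -c "
from h import *
go(*pin(SQ,.65),.052)
s=env.read_state(); print(s['ee_rot'])
# arc steps in tool frame, rotating with the clip by +turn
th0,th1,n=.65,1.45,8
w=s['ee_rot'][2]*np.pi/180; p=s['position'][:2]
for i in range(1,n+1):
    th=th0+(th1-th0)*i/n; d=pin(SQ,th)-pin(SQ,th-(th1-th0)/n); print(np.round(1e3*np.array([np.cos(w)*d[0]+np.sin(w)*d[1],np.sin(w)*d[0]-np.cos(w)*d[1]]),2),round((th1-th0)/n,3)); w-=(th1-th0)/n
"
```

```text
tool mm [ 0.5 -0.1  0. ] turn rad 0.0 deg 0 yaw now -48.6 pos [0.6673 0.0073 0.052 ] F [-0.7 -0.2  0.5] t 13.15 width 0.218 gf 0.0
[-1.79959004e+02 -4.47868220e-02 -4.85550536e+01]
[ 0.07 -1.6 ] 0.1
[ 0.07 -1.6 ] 0.1
[ 0.07 -1.6 ] 0.1
[ 0.07 -1.6 ] 0.1
[ 0.07 -1.6 ] 0.1
[ 0.07 -1.6 ] 0.1
[ 0.07 -1.6 ] 0.1
[ 0.07 -1.6 ] 0.1
```

Call:
arm_command:
  series: [0, -1.6, 0, 0.1, 200, 0, -1.6, 0, 0.1, 200, 0, -1.6, 0, 0.1, 200, 0, -1.6, 0, 0.1, 200, 0, -1.6, 0, 0.1, 200, 0, -1.6, 0, 0.1, 200, 0, -1.6, 0, 0.1, 200, 0, -1.6, 0, 0.1, 200, 0, -1.6, 0, 0.1, 200, 0, -1.6, 0, 0.1, 200]

```text
t: 14.15
position: [0.6817, 0.0114, 0.0515]
ee_rot: [180.0, -0.0, -106.1]
ft_force: [-1.1, -0.6, 0.8]
width: 0.216
grasp_force: 0.6
```

Call:
arm_command:
  series: [0, 0, 0, 0, 140, 0, 0, 0, 0, 140, 0, 0, 0, 0, 140, 0, 0, -20, 0, 140, 0, 0, -40, 0, 140, 0, 0, -50, 0, 140, 0, 0, -40, 0, 140, 0, 0, 0, 0, 0]

```text
t: 14.95
position: [0.6844, 0.0111, 0.2091]
ee_rot: [-179.4, 0.1, -105.7]
ft_force: [0.5, -0.6, 0.1]
width: 0.606
grasp_force: 0.0
```

```bash
python3 -c "
from h import *
print(env.camera_params('wrist')['t'])
im,P=snap('wrist','w4.png')
for n,z in [('square_clip_pin',.07),('square_clip_tip',.0265)]:
    print(n,[(round(m['conf'],2),np.round(m['xy']),np.round(unproj(P,m['xy'],z)[:2],4)) for m in env.mark_of(n,'wrist')[:3]])
print(pin(SQ,1.2),pin(SQ,1.4),pin(SQ,1.6),pin(SQ,1.2,.035),pin(SQ,1.5,.035))
o=locate('square','top',minc=.3); go(.515,.015,.2,180)
"
```

```text
[ 0.65779213 -0.21825489  0.29067541]
square_clip_pin [(0.85, array([330., 185.]), array([0.6776, 0.0108]))]
square_clip_tip [(0.93, array([333., 190.]), array([0.6782, 0.0302]))]
[0.67555164 0.01077298] [0.67873677 0.01101967] [0.68190742 0.01062865] [0.67220063 0.02947513] [0.68265741 0.02976064]
square top 0.55 [387.1, 223.8, 16.7, 14.6] xy [ 0.3982 -0.2577] yaw 10.5 1-IoU 0.047
tool mm [ 42.  160.5  -0.6] turn rad 1.295 deg 74.2 yaw now -105.8 pos [0.6809 0.0117 0.1994] F [-0.1 -0.1  0.4] t 15.2 width 0.995 gf 0.0
```

Call:
arm_command:
  series: [10, 40, 0, 0, 0, 10, 40, -5, 0, 0, 10, 40, -5, 0, 0, 10, 40, -5, 0, 0, 0, 0, 0, 0.144, 0, 0, 0, 0, 0.144, 0, 0, 0, 0, 0.144, 0, 0, 0, 0, 0.144, 0, 0, 0, 0, 0.144, 0, 0, 0, 0, 0.144, 0]

```text
t: 16.2
position: [0.5161, 0.0169, 0.2148]
ee_rot: [179.9, -0.1, -155.7]
ft_force: [-0.5, 0.6, -0.5]
width: 0.998
grasp_force: 0.0
```

Call:
arm_command:
  series: [0, 0, 0, 0.144, 0, 0, 0, 0, 0.144, 0, 0, 0, 0, 0.144, 0, 0, 0, 0, 0, 0, 0, 0, 0, 0, 0]

```text
t: 16.7
position: [0.5164, 0.0168, 0.2153]
ee_rot: [180.0, -0.1, -179.8]
ft_force: [-0.0, 0.1, -0.0]
width: 1.0
grasp_force: 0.0
```

```bash
python3 -c "
from h import *
o=locate('square','wrist',minc=.3); go(.515,.015,.2,180)
im=env.get_image('wrist'); P=env.camera_params('wrist')
v,f=nestfit(im,P,'square',*SQ); print(np.round(v,4),f)
v,f=nestfit(im,P,'tri',*TR); print(np.round(v,4),f)
"
```

```text
square wrist 0.85 [295.0, 139.1, 56.2, 65.9] xy [0.5118 0.0176] yaw 33.7 1-IoU 0.041
square wrist 0.85 [308.0, 33.3, 63.3, 66.8] xy [0.4021 0.0363] yaw 33.5 1-IoU 0.054
tool mm [ 1.6 -1.8 15.8] turn rad 0.002 deg 0.1 yaw now -179.9 pos [0.5166 0.0168 0.2158] F [-0.5  0.6 -1.5] t 16.8 width 0.998 gf 0.0
[ 0.6244  0.0061 -0.205 ] -76.0347671508789
[ 0.6246 -0.2343 -0.1552] -61.489295959472656
```

Call:
arm_command:
  series: [0, 0, 0, -0.147, 0, 0, 0, 10, -0.147, 0, 0, 0, 20, -0.147, 0, 0, 0, 20, -0.147, 0, 3.5, 3.5, 20, 0, 0, 0, 0, 25, 0, 0, 0, 0, 25, 0, 0, 0, 0, 25, 0, 0, 0, 0, 15, 0, 0, 0, 0, 10, 0, 0]

```text
t: 17.85
position: [0.5114, 0.0178, 0.0451]
ee_rot: [179.9, -0.0, -146.4]
ft_force: [-0.2, 0.6, -0.1]
width: 0.999
grasp_force: 0.0
```

Call:
arm_command:
  series: [0, 0, 0, 0, 0, 0, 0, 0, 0, 255, 0, 0, 0, 0, 255, 0, 0, 0, 0, 255, 0, 0, 0, 0, 255, 0, 0, 0, 0, 255, 0, 0, 0, 0, 255, 0, 0, 0, 0, 255, 0, 0, 0, 0, 255, 0, 0, 0, 0, 255]

```text
t: 18.85
position: [0.5125, 0.0177, 0.0471]
ee_rot: [-180.0, 0.1, -146.4]
ft_force: [-1.3, 0.2, 6.3]
width: 0.339
grasp_force: 59.1
```

Call:
arm_command:
  series: [0, 0, -15, 0, 255, 0, 0, -25, 0, 255, 0, 0, -20, 0, 255, 0, 0, 0, 0.14, 255, 0, 0, 0, 0.14, 255, 0, 0, 0, 0.14, 255, 0, 0, 0, 0.14, 255, 0, 0, 0, 0.14, 255, 0, 0, 0, 0.088, 255, 0, 0, 0, 0, 255]

```text
t: 19.85
position: [0.5119, 0.0177, 0.1069]
ee_rot: [180.0, 0.0, 168.4]
ft_force: [1.0, -0.7, -1.5]
width: 0.332
grasp_force: 59.2
```

```bash
python3 -c "
from h import *
s=env.read_state(); z0=s['position'][2]-.0461
o=locate('square','wrist',z0=z0,minc=.3,near=s['position'][:2]); go(*SQ[:2],.107,180-11.4)
im=env.get_image('wrist'); P=env.camera_params('wrist')
v,f=nestfit(im,P,'square',*SQ); print(np.round(v,4),f)
"
```

```text
square wrist 0.88 [282.9, 189.7, 80.3, 152.5] xy [0.5099 0.0181] yaw 78.5 1-IoU 0.105
tool mm [-112.6   10.4   -0.3] turn rad -0.0 deg -0.0 yaw now 168.6 pos [0.512  0.0177 0.1067] F [ 0.4 -0.6 -1.3] t 19.95 width 0.336 gf 59.2
[ 0.626   0.0022 -0.0395] -44.81463623046875
```

Call:
arm_command:
  series: [-15, 1.5, 0, 0, 255, -20, 2, 0, 0, 255, -20, 2, 0, 0, 255, -20, 2, 0, 0, 255, -20, 2, 0, 0, 255, -17.5, 1, 0, 0, 255, 0, 0, 10, 0, 255, 0, 0, 15, 0, 255, 0, 0, 10, 0, 255, 0, 0, 0, 0, 255]

```text
t: 21.0
position: [0.6219, 0.006, 0.0684]
ee_rot: [180.0, -0.3, 168.5]
ft_force: [0.2, -0.4, -2.3]
width: 0.338
grasp_force: 59.4
```

```bash
python3 -c "
from h import *
go(*SQ[:2],.068,180-11.4)
im,P=snap('wrist','w5.png'); s=env.read_state(); z0=s['position'][2]-.0461; x,y=s['position'][:2]
f=xf(np.c_[foot('square'),np.zeros(4)+z0],[x,y,np.radians(-11.4)]); 
cv2.imwrite('pics/w5c.png',overlay(im,P,[(f,(255,0,0))]+[(xf(q,SQ),(0,255,0)) for q,w in nestlines('square')],(240,90,160,150),4)[:,:,::-1])
"
```

```text
tool mm [-2.5  0.1  0.4] turn rad -0.002 deg -0.1 yaw now 168.5 pos [0.6219 0.006  0.0684] F [ 0.2 -0.4 -2.3] t 21.0 width 0.338 gf 59.4
```

View pics/w5c.png

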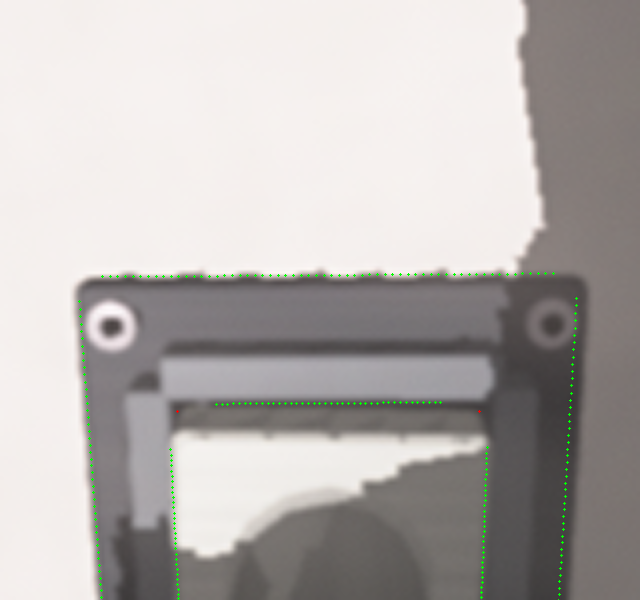

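Call:
arm_command:
  series: [-2.5, 0, 0, 0, 255, 0, 0, 2, 0, 255, 0, 0, 2, 0, 255, 0, 0, 2, 0, 255, 0, 0, 1, 0, 255, 0, 0, 0, 0, 255]

```text
t: 21.65
position: [0.6273, 0.0049, 0.067]
ee_rot: [-180.0, 0.1, 168.5]
ft_force: [-7.7, 1.4, 15.9]
width: 0.335
grasp_force: 61.2
```

Call:
arm_command:
  series: [0, 0, -5, 0, 255, 2.7, 0, 0, 0, 255, 0, 0, 0, 0, 255, 0, 0, 2, 0, 255, 0, 0, 1, 0, 255, 0, 0, 1, 0, 255, 0, 0, 2, 0, 255, 0, 0, 2, 0, 255, 0, 0, 0, 0, 255]

```text
t: 22.55
position: [0.6239, 0.0056, 0.0608]
ee_rot: [180.0, -0.0, 168.4]
ft_force: [0.2, 0.1, -1.5]
width: 0.337
grasp_force: 59.7
```

Call:
arm_command:
  series: [0, 0, 2, 0, 255, 0, 0, 2, 0, 255, 0, 0, 1, 0, 255, 0, 0, 1, 0, 255, 0, 0, 1, 0, 255, 0, 0, 0, 0, 255, 0, 0, 0, 0, 255]

```text
t: 23.25
position: [0.6243, 0.0055, 0.0552]
ee_rot: [180.0, 0.0, 168.4]
ft_force: [-2.3, 1.0, 4.8]
width: 0.339
grasp_force: 59.9
```

Call:
arm_command:
  series: [0, 0, 1, 0, 255, 0, 0, 1, 0, 255, 0, 0, 0, 0, 255, 0, 0, 0, 0, 255]

```text
t: 23.65
position: [0.6246, 0.0055, 0.0552]
ee_rot: [-180.0, 0.1, 168.4]
ft_force: [-10.8, 2.1, 19.6]
width: 0.339
grasp_force: 61.5
```

Call:
arm_command:
  series: [0, 0, -2, 0, 0, 0, 0, 0, 0, 0, 0, 0, 0, 0, 0, 0, 0, 0, 0, 0, 0, 0, -5, 0, 0, 0, 0, -15, 0, 0, 0, 0, -30, 0, 0, 0, 0, -40, 0, 0, 0, 0, -40, 0, 0, 0, 0, -20, 0, 0]

```text
t: 24.65
position: [0.6254, 0.0053, 0.2101]
ee_rot: [180.0, 0.3, 168.4]
ft_force: [0.8, 0.6, -0.4]
width: 1.001
grasp_force: 0.0
```

Call:
arm_command:
  series: [0, 0, 0, -0.147, 0, 0, 0, 0, -0.147, 0, 0, 0, 0, -0.147, 0, 0, 0, 0, -0.147, 0, 0, 0, 0, -0.147, 0, 0, 0, 0, -0.147, 0, 0, 0, 0, -0.147, 0, 0, 0, 0, -0.147, 0, 0, 0, 0, -0.147, 100, 0, 0, 0, -0.147, 100]

```text
t: 25.65
position: [0.6243, 0.0055, 0.2058]
ee_rot: [-179.9, 0.0, -107.0]
ft_force: [1.0, -0.4, 0.9]
width: 0.693
grasp_force: 0.0
```

```bash
python3 -c "
from h import *
s=env.read_state(); im,P=snap('wrist','w6.png')
for n,z in [('square_clip_pin',.07),('square_clip_tip',.0265),('square_hub_mid',.053)]:
    print(n,[(round(m['conf'],2),np.round(m['xy']),np.round(unproj(P,m['xy'],z)[:2],4)) for m in env.mark_of(n,'wrist')[:3]])
go(*pin(SQ,1.38),.055,-105)
"
```

```text
square_clip_pin [(0.7, array([270., 210.]), array([0.6802, 0.0125]))]
square_clip_tip [(0.58, array([284., 211.]), array([0.6786, 0.0317]))]
square_hub_mid [(0.89, array([537., 148.]), array([0.4074, 0.0327])), (0.61, array([321., 183.]), array([0.6245, 0.0047]))]
tool mm [-21.7 -49.9 150.2] turn rad -0.045 deg -2.6 yaw now -107.6 pos [0.6243 0.0055 0.2052] F [-0.4 -0.2  0.5] t 25.85 width 0.608 gf 0.0
```

Call:
arm_command:
  series: [-7, -17, 0, 0, 150, -7, -17, 0, 0, 150, -8, -16, 10, 0, 150, 0, 0, 25, 0, 150, 0, 0, 25, 0, 150, 0, 0, 25, 0, 150, 0, 0, 25, 0, 150, 0, 0, 20, 0, 150, 0, 0, 14, 0, 150, 0, 0, 8, 0, 150]

```text
t: 26.85
position: [0.678, 0.0117, 0.0518]
ee_rot: [180.0, 0.0, -107.5]
ft_force: [-8.1, 3.2, 51.6]
width: 0.411
grasp_force: 0.2
```

Call:
arm_command:
  series: [0, 0, 0, 0, 203, 0, 0, 0, 0, 203, 0, 0, 0, 0, 203, 0, 0, 0, 0, 203]

```text
t: 27.25
position: [0.6787, 0.0115, 0.0527]
ee_rot: [-180.0, 0.0, -107.4]
ft_force: [1.1, -0.2, 2.0]
width: 0.201
grasp_force: 0.0
```

```bash
cat >> h.py <<'E'
def arc(v,th0,th1,n,dturn):
    s=env.read_state(); w=np.radians(s['ee_rot'][2]); p=s['position'][:2]
    print('offset from pin mm',np.round((p-pin(v,th0))*1e3,1),'F',np.round(s['ft_force'],1),'gf',s['grasp_force'],'w',round(s['width'],3),'z',round(s['position'][2],4))
    for i in range(1,n+1):
        d=pin(v,th0+(th1-th0)*i/n)-pin(v,th0+(th1-th0)*(i-1)/n); print(np.round(1e3*np.array([np.cos(w)*d[0]+np.sin(w)*d[1],np.sin(w)*d[0]-np.cos(w)*d[1]]),2),round(dturn/n,4),end='; '); w-=dturn/n
    print('end yaw',np.degrees(w))
E
python3 -c "
from h import *
arc(SQ,1.38,-.15,16,-1.4)"
```

```text
offset from pin mm [0.3 0.5] F [ 1.1 -0.2  2. ] gf 0.0 w 0.201 z 0.0527
[0.52 1.44] -0.0875; [0.53 1.43] -0.0875; [0.55 1.43] -0.0875; [0.56 1.42] -0.0875; [0.57 1.42] -0.0875; [0.58 1.42] -0.0875; [0.59 1.41] -0.0875; [0.6  1.41] -0.0875; [0.61 1.4 ] -0.0875; [0.63 1.4 ] -0.0875; [0.64 1.39] -0.0875; [0.65 1.39] -0.0875; [0.66 1.38] -0.0875; [0.67 1.37] -0.0875; [0.68 1.37] -0.0875; [0.69 1.36] -0.0875; end yaw -27.150569821535488
```

Call:
arm_command:
  series: [0.5, 1.4, -3, -0.0875, 203, 0.5, 1.4, -3, -0.0875, 203, 0.55, 1.43, 0, -0.0875, 203, 0.55, 1.42, 0, -0.0875, 203, 0.55, 1.42, 0, -0.0875, 203, 0.6, 1.42, 0, -0.0875, 203, 0.6, 1.41, 0, -0.0875, 203, 0.6, 1.41, 0, -0.0875, 203]

```text
t: 28.05
position: [0.6678, 0.0075, 0.0588]
ee_rot: [-179.9, 0.0, -67.0]
ft_force: [1.8, 1.3, 0.3]
width: 0.2
grasp_force: 0.9
```

Call:
arm_command:
  series: [0.6, 1.4, 0, -0.0875, 203, 0.6, 1.4, 0, -0.0875, 203, 0.65, 1.4, 0, -0.0875, 203, 0.65, 1.4, 0, -0.0875, 203]

```text
t: 28.45
position: [0.6641, 0.0026, 0.0586]
ee_rot: [-179.9, 0.0, -47.0]
ft_force: [0.0, 1.5, 1.1]
width: 0.205
grasp_force: 0.9
```

Call:
arm_command:
  series: [0.65, 1.4, 0, -0.0875, 203, 0.7, 1.4, 0, -0.0875, 203, 0.7, 1.4, 0, -0.0875, 203, 0.7, 1.4, 0, -0.0875, 203]

```text
t: 28.85
position: [0.6624, -0.0034, 0.0585]
ee_rot: [-180.0, 0.0, -26.9]
ft_force: [-0.2, 2.4, 0.8]
width: 0.2
grasp_force: 0.9
```

```bash
python3 -c "
from h import *
arc(SQ,-.15,-.15,1,0)"
```

```text
offset from pin mm [0.  0.9] F [-0.2  2.4  0.8] gf 0.9191123954951763 w 0.2 z 0.0585
[ 0. -0.] 0.0; end yaw -26.911632472779015
```

Call:
arm_command:
  series: [0, 0, 0, 0, 175, 0, 0, 0, 0, 175, 0, 0, -5, 0, 175, 0, 0, -20, 0, 175, 0, 0, -40, 0, 175, 0, 0, -40, 0, 175, 0, 0, -30, 0, 175, 0, 0, 0, 0, 175]

```text
t: 29.65
position: [0.6647, -0.0042, 0.1996]
ee_rot: [-179.9, -0.5, -27.2]
ft_force: [1.2, 0.2, 0.9]
width: 0.318
grasp_force: 0.0
```

```bash
python3 -c "
from h import *
s=env.read_state(); im,P=snap('wrist','w7.png')
for n,z in [('square_clip_pin',.07),('square_clip_tip',.0265),('square_hub_mid',.053)]:
    print(n,[(round(m['conf'],2),np.round(m['xy']),np.round(unproj(P,m['xy'],z)[:2],4)) for m in env.mark_of(n,'wrist')[:3]])
print(pin(SQ,0),pin(SQ,0,.035))
a=np.linspace(0,6.28,40); ring=lambda z:np.c_[SQ[0]+.015*np.cos(a),SQ[1]+.015*np.sin(a),a*0+z]
pp=[(ring(.098),(255,0,0)),([[*pin(SQ,0),.09]],(0,255,0)),([[*pin(SQ,0,.035),.0265]],(0,0,255)),([[*pin(SQ,0,0),.034]],(0,255,255)),(xf(np.c_[foot('square'),np.zeros(4)+.024],SQ),(255,0,255))]
u=proj(P,[[*SQ[:2],.05]])[0]; l,t=int(max(0,u[0]-70)),int(max(0,u[1]-70))
cv2.imwrite('pics/w7c.png',overlay(im,P,pp,(l,t,140,140),4)[:,:,::-1]); go(*pin(TR,.85),.2,135)"
```

```text
square_clip_pin [(0.65, array([320., 196.]), array([ 6.601e-01, -3.000e-04])), (0.47, array([448., 245.]), array([ 0.5547, -0.0924]))]
square_clip_tip [(0.64, array([523., 118.]), array([ 0.6281, -0.2198])), (0.61, array([325., 199.]), array([0.6429, 0.0025]))]
square_hub_mid [(0.9, array([331., 220.]), array([0.6264, 0.0043])), (0.62, array([614., 284.]), array([ 0.4061, -0.2508]))]
[ 0.66267215 -0.0018995 ] [0.64402674 0.00175411]
tool mm [111.3 198.5  -8. ] turn rad -2.83 deg -162.2 yaw now -27.2 pos [ 0.6618 -0.0037  0.192 ] F [-0.3  0.9  0.1] t 29.85 width 0.312 gf 0.0
```

View pics/w7c.png

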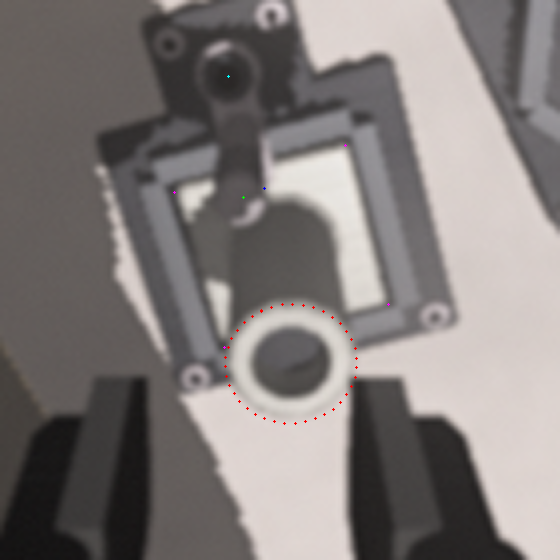

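```bash
python3 -c "
from h import *
s=env.read_state(); 
D=[([55.134,5.997,5.529],[.22837,.55448,.23055]),([29.515,-12.252,-31.442],[.33954,.34116,.04574]),([29.508,-14.582,-11.975],[.33937,.341,.25104]),([-19.24,-29.353,-21.711],[.39619,-.00113,.26643]),([-15.095,6.812,10.098],[.6,-.02756,.266]),(list(s['q'][:3]),list(s['position']))]
print(D[-1], s['q'])
A=[];b=[]
for q,p in D:
    q=np.radians(q); r=p[0]*np.cos(q[0])+p[1]*np.sin(q[0]); l=-p[0]*np.sin(q[0])+p[1]*np.cos(q[0]); f=q[1]-q[2]; print(round(r,4),round(l,4))
    A+=[[1,np.sin(q[1]),np.cos(f),np.sin(f),0],[0,np.cos(q[1]),-np.sin(f),np.cos(f),1]]; b+=[r,p[2]]
x,res,rk,sv=np.linalg.lstsq(np.array(A),np.array(b),rcond=None); print(x,res,rk)
"
```

```text
([np.float64(-11.614557546877395), np.float64(16.83906036805755), np.float64(13.674135760991538)], [np.float64(0.661818931046087), np.float64(-0.0037032438164076933), np.float64(0.19198414178266673)]) [-1.16145575e+01  1.68390604e+01  1.36741358e+01  8.69396213e+01
  2.73395636e-03 -1.64455765e+02]
0.5855 0.1296
0.4635 0.1296
0.4633 0.1296
0.3744 0.1295
0.5865 0.1296
0.649 0.1296
[-1.08383303e-04  3.35606609e-01  5.50271763e-01  4.62214633e-02
 -1.44984964e-01] [1.63676256e-07] 5
```

The square hub is seated (ring concentric at 290,363) and its clip points at it (tip about 258,205). Next is the tri clip.

Call:
arm_command:
  series: [18, 33, -3, 0, 130, 18, 33, -3, 0, 130, 19, 33, -3, 0, 130, 19, 33, 0, 0, 130, 19, 33, 0, 0, 130, 18, 33, 0, 0, 130, 0, 0, 0, 0.132, 130, 0, 0, 0, 0.132, 130, 0, 0, 0, 0.132, 130, 0, 0, 0, 0.132, 130]

```text
t: 30.85
position: [0.6756, -0.2205, 0.2002]
ee_rot: [179.5, -0.1, -59.0]
ft_force: [-0.3, -1.0, 0.2]
width: 0.491
grasp_force: 0.0
```

Call:
arm_command:
  series: [0, 0, 0, 0, 130, 0, 0, 0, 0, 130]

```text
t: 31.05
position: [0.6758, -0.2204, 0.201]
ee_rot: [179.5, -0.2, -58.4]
ft_force: [0.6, -0.2, -0.5]
width: 0.489
grasp_force: 0.0
```

```bash
python3 -c "
from h import *
s=env.read_state(); im,P=snap('wrist','w8.png')
for n,z in [('tri_clip_pin',.07),('tri_clip_tip',.0265),('tri_nest',0)]:
    print(n,[(round(m['conf'],2),np.round(m['xy']),np.round(unproj(P,m['xy'],z)[:2],4)) for m in env.mark_of(n,'wrist')[:3]])
v,f=nestfit(im,P,'tri',*TR); print(np.round(v,4),f)
go(*pin(TR,.85),.2,-57.4)
pp=[(xf(q,v),(255,0,0)) for q,w in nestlines('tri')]
for th,c in [(.7,(255,0,0)),(.85,(0,255,0)),(1,(0,0,255))]: pp.append(([[*pin(v,th),z] for z in np.linspace(.03,.09,30)],c))
a=overlay(im,P,pp,(180,60,260,200),2)
b,_=snap('scene'); b=cv2.resize(b[:260,:416],None,fx=1.25,fy=1.25)
c=np.zeros((600,520,3),np.uint8); c[:a.shape[0]//2*1]=0
cv2.imwrite('pics/w8c.png',np.vstack([cv2.resize(a,(520,400))[60:310],b])[:,:,::-1])"
```

```text
tri_clip_pin [(0.66, array([333., 186.]), array([ 0.6672, -0.2302])), (0.6, array([330., 191.]), array([ 0.667 , -0.2236]))]
tri_clip_tip [(0.84, array([329., 190.]), array([ 0.6604, -0.2141]))]
tri_nest [(0.78, array([365., 188.]), array([ 0.6196, -0.2323]))]
[ 0.6238 -0.2338 -0.1409] -59.4868049621582
tool mm [ 5.9 10.6  2. ] turn rad -0.02 deg -1.1 yaw now -58.5 pos [ 0.6762 -0.2206  0.202 ] F [ 0.6 -0.2 -0.3] t 31.25 width 0.486 gf 0.0
```

View pics/w8c.png

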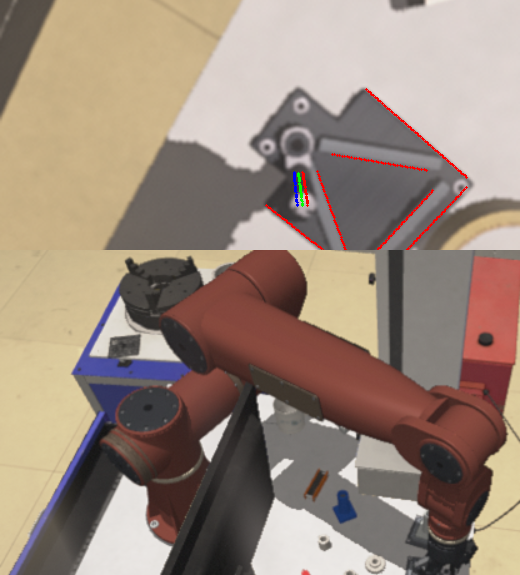

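```bash
python3 -c "
from h import *
s=env.read_state(); print(np.round(s['joint_efforts'],2),np.round(s['q'],2),s['dq'].round(3),s['ee_rot'])
p=s['position'];q=np.radians(s['q']);print('l',-p[0]*np.sin(q[0])+p[1]*np.cos(q[0]), s['q'][1]-s['q'][2]+s['q'][3])"
```

```text
[-1.000e-02 -7.279e+01  5.022e+01  0.000e+00 -3.000e-02 -3.000e-02] [ -28.34   26.34   26.36   90.04   -0.51 -149.77] [-0.105 -0.109  0.177  0.042 -0.012  0.419] [179.5474056   -0.24616884 -58.5724132 ]
l 0.1268739236442416 90.01518513436693
```

Call:
arm_command:
  series: [4, 9.5, 5, 0, 130, 0, 0, 15, 0, 130, 0, 0, 20, 0, 130, 0, 0, 20, 0, 130, 0, 0, 15, 0, 130, 0, 0, 0, 0, 130]

```text
t: 31.9
position: [0.6683, -0.2293, 0.1244]
ee_rot: [179.4, -0.1, -58.7]
ft_force: [-0.1, 1.2, -0.4]
width: 0.492
grasp_force: 0.0
```

```bash
sed -i 's/TR=np.array(.*/TR=np.array([.6243,-.2345,-.150])/' h.py; python3 -c "
from h import *
s=env.read_state(); print(np.round(s['joint_efforts'],2),np.round(s['q'],2),s['ee_rot'])
go(*pin(TR,.87),.055,-60)
b,P=snap('scene'); 
cv2.imwrite('pics/s9.png',cv2.resize(b[60:230,130:330],None,fx=3,fy=3,interpolation=cv2.INTER_CUBIC)[:,:,::-1])"
```

```text
[-2.000e-02 -7.389e+01  5.108e+01 -7.200e-01 -3.000e-02 -2.000e-02] [ -29.28   25.59   17.34   81.98   -0.52 -150.62] [ 1.79431769e+02 -5.12313317e-02 -5.86586631e+01]
tool mm [ 0.8 -1.8 69.4] turn rad 0.023 deg 1.3 yaw now -58.7 pos [ 0.6683 -0.2293  0.1244] F [-0.1  1.2 -0.4] t 31.9 width 0.492 gf 0.0
```

View pics/s9.png

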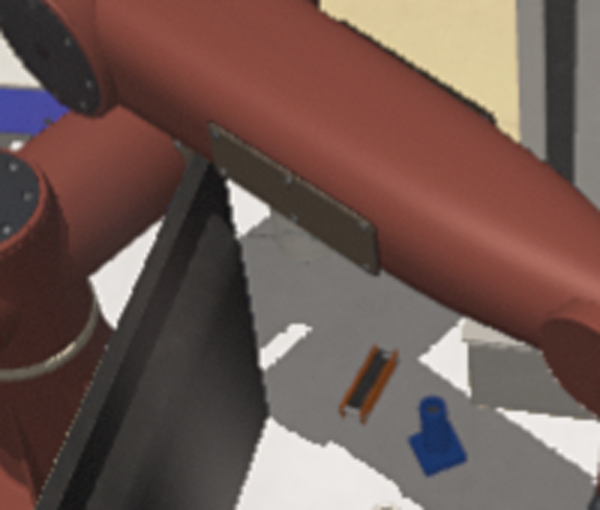

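Call:
arm_command:
  series: [0.8, -1.8, 5, 0.02, 150, 0, 0, 10, 0, 150, 0, 0, 10, 0, 150, 0, 0, 0, 0, 150]

```text
t: 32.35
position: [0.6709, -0.2291, 0.1002]
ee_rot: [179.5, -0.1, -59.8]
ft_force: [-0.0, 0.7, -0.0]
width: 0.413
grasp_force: 0.0
```

```bash
cat >> h.py <<'E'
def eff():
    s=env.read_state(); print('eff',np.round(s['joint_efforts'],2),'q',np.round(s['q'],2),'rot',np.round(s['ee_rot'],2),'p',np.round(s['position'],4),'F',np.round(s['ft_force'],1))
E
python3 -c "
from h import *
eff()"
```

```text
eff [-0.000e+00 -7.464e+01  5.166e+01 -5.100e-01 -3.000e-02  0.000e+00] q [ -29.16   26.27   15.68   79.57   -0.52 -149.37] rot [ 1.7948e+02 -1.3000e-01 -5.9790e+01] p [ 0.6709 -0.2291  0.1002] F [-0.   0.7 -0. ]
```

Call:
arm_command:
  series: [0, 0, 8, 0, 150, 0, 0, 8, 0, 150, 0, 0, 0, 0, 150]

```text
t: 32.65
position: [0.6709, -0.2293, 0.0847]
ee_rot: [179.5, -0.2, -59.8]
ft_force: [-0.8, 0.3, -0.3]
width: 0.41
grasp_force: 0.0
```

```bash
python3 -c "
from h import *
eff()"
```

```text
eff [-1.00e-02 -7.42e+01  5.11e+01 -4.10e-01 -3.00e-02 -0.00e+00] q [ -29.18   26.57   14.44   77.99   -0.52 -149.38] rot [ 1.7949e+02 -1.6000e-01 -5.9800e+01] p [ 0.6709 -0.2293  0.0847] F [-0.8  0.3 -0.3]
```

Call:
arm_command:
  series: [0, 0, 6, 0, 150, 0, 0, 6, 0, 150, 0, 0, 6, 0, 150, 0, 0, 0, 0, 150]

```text
t: 33.05
position: [0.671, -0.2295, 0.067]
ee_rot: [179.5, -0.2, -59.8]
ft_force: [-0.9, 0.0, -0.0]
width: 0.416
grasp_force: 0.0
```

```bash
python3 -c "
from h import *
eff(); arc(TR,.87,1.7,8,.83)"
```

```text
eff [-2.000e-02 -7.388e+01  5.055e+01 -3.100e-01 -3.000e-02 -0.000e+00] q [ -29.19   27.02   13.16   76.24   -0.52 -149.39] rot [179.51  -0.18 -59.8 ] p [ 0.671  -0.2295  0.067 ] F [-0.9  0.  -0. ]
offset from pin mm [ 0.7 -0.4] F [-0.9  0.  -0. ] gf 0.0 w 0.416 z 0.067
[ 0.05 -1.66] 0.1037; [ 0.05 -1.66] 0.1037; [ 0.05 -1.66] 0.1037; [ 0.05 -1.66] 0.1037; [ 0.05 -1.66] 0.1037; [ 0.05 -1.66] 0.1037; [ 0.05 -1.66] 0.1037; [ 0.05 -1.66] 0.1037; end yaw -107.3578472417226
```

Call:
arm_command:
  series: [0, 0, 0, 0, 203, 0, 0, 0, 0, 203, 0, 0, 0, 0, 203, 0, 0, 0, 0, 203]

```text
t: 33.45
position: [0.6718, -0.2299, 0.0687]
ee_rot: [179.6, -0.3, -59.8]
ft_force: [0.6, -1.2, 0.8]
width: 0.206
grasp_force: 0.0
```

Call:
arm_command:
  series: [0, -1.66, 0, 0.104, 203, 0, -1.66, 0, 0.104, 203, 0, -1.66, 0, 0.104, 203, 0, -1.66, 0, 0.104, 203, 0, -1.66, 0, 0.104, 203, 0, -1.66, 0, 0.104, 203, 0, -1.66, 0, 0.104, 203, 0, 0, 0, 0, 203]

```text
t: 34.25
position: [0.6828, -0.2275, 0.0684]
ee_rot: [179.9, -0.5, -101.6]
ft_force: [0.8, -0.2, 0.4]
width: 0.207
grasp_force: 0.1
```

Call:
arm_command:
  series: [0, 0, 0, 0, 150, 0, 0, 0, 0, 150, 0, 0, -10, 0, 150, 0, 0, -25, 0, 150, 0, 0, -25, 0, 150, 0, 0, -25, 0, 150, 0, 0, -25, 0, 100, 0, 0, -25, 0, 0, 0, 0, -10, 0, 0]

```text
t: 35.15
position: [0.6843, -0.2267, 0.2173]
ee_rot: [-179.9, -0.6, -101.5]
ft_force: [-0.3, -0.2, 0.5]
width: 0.9
grasp_force: 0.0
```

```bash
python3 -c "
from h import *
im,P=snap('wrist','w10.png')
for n,z in [('tri_clip_pin',.07),('tri_clip_tip',.0265)]:
    print(n,[(round(m['conf'],2),np.round(m['xy']),np.round(unproj(P,m['xy'],z)[:2],4)) for m in env.mark_of(n,'wrist')[:3]])
for t in (.87,1.2,1.4,1.6): print(t,pin(TR,t).round(4),pin(TR,t,.035).round(4))
v,f=nestfit(im,P,'tri',*TR); print(np.round(v,4),f)
print([ (r['conf'],r['bbox']) for r in env.look_for('tri_hub_mid','top')]) if env.get_image('top') is not None else 0
locate('tri','top',minc=.2)
eff(); go(.39,0.01,.25,180)"
```

```text
tri_clip_pin [(0.63, array([326., 183.]), array([ 0.6793, -0.2291])), (0.62, array([394., 316.]), array([ 0.6322, -0.0535]))]
tri_clip_tip [(0.81, array([324., 192.]), array([ 0.685 , -0.2071])), (0.61, array([511., 190.]), array([ 0.4684, -0.1658]))]
0.87 [ 0.6703 -0.2291] [ 0.6604 -0.2129]
1.2 [ 0.6752 -0.2271] [ 0.671  -0.2086]
1.4 [ 0.6783 -0.2267] [ 0.678  -0.2077]
1.6 [ 0.6815 -0.227 ] [ 0.6849 -0.2083]
[ 0.6239 -0.2335 -0.1424] -63.648048400878906
[(0.58, [216.8, 243.3, 14.4, 16.5])]
tri top 0.58 [214.7, 241.5, 17.8, 22.0] xy [0.3381 0.3425] yaw 43.4 1-IoU 0.224
eff [ 2.000e-02 -7.493e+01  5.063e+01  1.000e-02 -3.000e-02 -0.000e+00] q [ -28.48   28.33   29.89   91.71   -0.52 -106.97] rot [ 179.71   -0.45 -101.5 ] p [ 0.6828 -0.226   0.2115] F [-0.1 -0.1  0.1]
tool mm [-172.9  333.9  -38.5] turn rad 1.37 deg 78.5 yaw now -101.5 pos [ 0.6828 -0.226   0.2115] F [-0.1 -0.1  0.1] t 35.5 width 0.998 gf 0.0
```

Call:
arm_command:
  series: [-12, 24, -4, 0, 0, -12, 24, -4, 0, 0, -12, 24, -4, 0, 0, -12, 24, -4, 0, 0, -12, 24, -4, 0, 0, -12, 24, -4, 0, 0, -12, 24, -4, 0, 0, -12, 24, -4, 0, 0, -12, 24, -4, 0, 0, -12, 24, -3, 0, 0]

```text
t: 36.5
position: [0.4711, -0.0597, 0.2512]
ee_rot: [179.8, -0.5, -101.5]
ft_force: [-0.5, 1.1, 0.2]
width: 1.0
grasp_force: 0.0
```

Call:
arm_command:
  series: [-13, 24, 0, 0, 0, -13, 24, 0, 0, 0, -13, 24, 0, 0, 0, -13, 22, 0, 0, 0, -24, 9, 0, 0, 0, -24, 9, 0, 0, 0, -24, 9, 0, 0, 0, -24, 9, 0, 0, 0, -24, 9, 0, 0, 0, -24, 9, 0, 0, 0]

```text
t: 37.5
position: [0.3657, 0.1621, 0.2498]
ee_rot: [179.8, -0.5, -101.5]
ft_force: [-0.2, -0.2, 0.2]
width: 1.001
grasp_force: 0.0
```

Call:
arm_command:
  series: [-24, 9, 0, 0, 0, -24, 9, 0, 0, 0, -24, 9, 0, 0, 0, -24, 9, 0, 0, 0, -24, 9, 0, 0, 0, -24, 9, 0, 0, 0, -24, 9, 0, 0, 0, 0, 0, 0, 0.13, 0, 0, 0, 0, 0.13, 0, 0, 0, 0, 0.13, 0]

```text
t: 38.5
position: [0.3377, 0.3383, 0.2484]
ee_rot: [-180.0, -0.6, -124.1]
ft_force: [0.3, -0.4, -0.5]
width: 1.001
grasp_force: 0.0
```

Call:
arm_command:
  series: [0, 0, 10, 0.13, 0, 0, 0, 20, 0.13, 0, 0, 0, 20, 0, 0, 0, 0, 20, 0, 0, 0, 0, 0, 0, 0, 0, 0, 0, 0, 0]

```text
t: 39.1
position: [0.3375, 0.3375, 0.1792]
ee_rot: [-179.8, -0.5, -138.8]
ft_force: [0.7, 1.5, -0.2]
width: 1.003
grasp_force: 0.0
```

```bash
python3 -c "
from h import *
o=locate('tri','wrist'); eff(); v=o[0][0]; go(v[0],v[1],.058,180+np.degrees(v[2])%120)"
```

```text
tri wrist 0.92 [292.9, 163.2, 62.6, 62.2] xy [0.3391 0.3419] yaw 41.3 1-IoU 0.044
eff [ 0.000e+00 -3.639e+01  4.951e+01  1.000e-01 -2.000e-02 -0.000e+00] q [ 29.43 -15.29 -19.92  85.74  -0.27 -11.82] rot [-179.81   -0.42 -138.75] p [0.3382 0.3379 0.1804] F [-0.2  0.1  0.8]
tool mm [ -3.3   2.4 122.4] turn rad -0.001 deg -0.1 yaw now -138.8 pos [0.3382 0.3379 0.1804] F [-0.2  0.1  0.8] t 39.2 width 0.999 gf 0.0
```

Call:
arm_command:
  series: [-3.3, 2.4, 10, 0, 0, 0, 0, 20, 0, 0, 0, 0, 20, 0, 0, 0, 0, 20, 0, 0, 0, 0, 20, 0, 0, 0, 0, 20, 0, 0, 0, 0, 12, 0, 0, 0, 0, 6, 0, 0, 0, 0, 0, 0, 0, 0, 0, 0, 0, 255]

```text
t: 40.2
position: [0.3387, 0.341, 0.0522]
ee_rot: [-179.8, -0.4, -138.8]
ft_force: [-0.4, 0.6, 0.1]
width: 0.855
grasp_force: 0.0
```

Call:
arm_command:
  series: [0, 0, 0, 0, 255, 0, 0, 0, 0, 255, 0, 0, 0, 0, 255, 0, 0, 0, 0, 255, 0, 0, 0, 0, 255, 0, 0, 0, 0, 255, 0, 0, 0, 0, 255, 0, 0, 0, 0, 255]

```text
t: 41.0
position: [0.3387, 0.341, 0.0521]
ee_rot: [-179.8, -0.4, -138.8]
ft_force: [-0.1, -0.6, 5.6]
width: 0.337
grasp_force: 59.4
```

Call:
arm_command:
  series: [0, 0, -10, 0, 255, 0, 0, -20, 0, 255, 0, 0, -30, 0, 255, 0, 0, -30, 0, 255, 0, 0, -30, 0, 255, 0, 0, -30, 0, 255, 0, 0, -30, 0, 255, 0, 0, -20, 0, 255, 0, 0, 0, 0, 255]

```text
t: 41.9
position: [0.34, 0.3428, 0.2542]
ee_rot: [-179.8, -0.3, -138.8]
ft_force: [-0.4, 0.2, -3.1]
width: 0.335
grasp_force: 59.5
```

```bash
python3 -c "
from h import *
eff(); go(.385,.03,.25,171.7)"
```

```text
eff [-8.000e-02 -3.889e+01  5.232e+01  1.000e+00 -3.000e-02  0.000e+00] q [ 29.84 -13.81 -10.99  93.04  -0.27 -11.4 ] rot [-179.78   -0.26 -138.75] p [0.34   0.3428 0.2542] F [-0.4  0.2 -3.1]
tool mm [ 172.4 -264.9    4.2] turn rad 0.865 deg 49.5 yaw now -138.8 pos [0.34   0.3428 0.2542] F [-0.4  0.2 -3.1] t 41.9 width 0.335 gf 59.5
```

Call:
arm_command:
  series: [0, 0, 0, 0.144, 255, 0, 0, 0, 0.144, 255, 0, 0, 0, 0.144, 255, 0, 0, 0, 0.144, 255, 0, 0, 0, 0.144, 255, 0, 0, 0, 0.144, 255, -8.7, -25, 0, 0, 255, -8.7, -25, 0, 0, 255, -8.7, -25, 0, 0, 255, -8.7, -25, 0, 0, 255]

```text
t: 42.9
position: [0.3586, 0.2372, 0.2504]
ee_rot: [-179.5, -0.3, 171.8]
ft_force: [0.6, 0.5, -3.1]
width: 0.334
grasp_force: 60.0
```

Call:
arm_command:
  series: [-8.7, -25, 0, 0, 255, -8.7, -25, 0, 0, 255, -8.7, -25, 0, 0, 255, -8.7, -25, 0, 0, 255, -8.7, -25, 0, 0, 255, -8.7, -25, 0, 0, 255, -8.7, -25, 0, 0, 255, -8.7, -25, 0, 0, 255, 0, 0, 0, 0, 255, 0, 0, 0, 0, 255]

```text
t: 43.9
position: [0.3988, 0.0303, 0.2523]
ee_rot: [-179.5, -0.3, 171.7]
ft_force: [0.7, -0.1, -2.3]
width: 0.335
grasp_force: 60.3
```

```bash
python3 -c "
from h import *
eff(); go(.6242,-.2345,.22,171.7)"
```

```text
eff [ -1.44 -25.96  51.24  -0.13  -0.15  -0.13] q [-14.17 -28.66 -22.73  96.19  -0.48  -5.83] rot [-179.55   -0.3   171.66] p [0.3988 0.0303 0.2523] F [ 0.7 -0.1 -2.3]
tool mm [-261.5 -229.3   32.3] turn rad -0.001 deg -0.0 yaw now 171.7 pos [0.3988 0.0303 0.2523] F [ 0.7 -0.1 -2.3] t 43.9 width 0.335 gf 60.3
```

Call:
arm_command:
  series: [-15, -13, 0, 0, 255, -20, -18, 0, 0, 255, -20, -18, 0, 0, 255, -20, -18, 0, 0, 255, -20, -18, 0, 0, 255, -20, -18, 0, 0, 255, -20, -18, 0, 0, 255, -20, -18, 0, 0, 255, -20, -18, 0, 0, 255, -20, -18, 0, 0, 255]

```text
t: 44.9
position: [0.5678, -0.17, 0.2535]
ee_rot: [-179.6, -0.2, 171.8]
ft_force: [0.4, -0.1, -3.0]
width: 0.338
grasp_force: 60.4
```

Call:
arm_command:
  series: [-20, -18, 0, 0, 255, -20, -18, 0, 0, 255, -20, -16, 0, 0, 255, -6, -2, 10, 0, 255, 0, 0, 20, 0, 255, 0, 0, 20, 0, 255, 0, 0, 0, 0, 255, 0, 0, 0, 0, 255]

```text
t: 45.7
position: [0.6242, -0.2327, 0.2042]
ee_rot: [-179.6, -0.3, 171.8]
ft_force: [-0.1, 0.2, -2.3]
width: 0.339
grasp_force: 60.4
```

```bash
python3 -c "
from h import *
eff(); go(.6242,-.2345,.12,171.7)
im,P=snap('wrist','w11.png'); v,f=nestfit(im,P,'tri',*TR); print(np.round(v,4),f)
s=env.read_state(); z0=s['position'][2]-.0521
o=locate('tri','wrist',z0=z0,near=s['position'][:2])
"
```

```text
eff [-6.000e-02 -6.554e+01  4.980e+01 -1.100e-01 -4.000e-02  1.000e-02] q [-31.43  17.76  16.04  88.34  -0.5  -23.23] rot [-179.56   -0.26  171.8 ] p [ 0.6242 -0.2327  0.2042] F [-0.1  0.2 -2.3]
tool mm [-0.3 -1.8 84.2] turn rad 0.002 deg 0.1 yaw now 171.8 pos [ 0.6242 -0.2327  0.2042] F [-0.1  0.2 -2.3] t 45.7 width 0.339 gf 60.4
[ 0.6237 -0.2339 -0.1413] -62.486595153808594
```

Call:
arm_command:
  series: [0, -1.4, 20, 0, 255, 0, 0, 25, 0, 255, 0, 0, 25, 0, 255, 0, 0, 25, 0, 255, 0, 0, 20, 0, 255, 0, 0, 10, 0, 255, 0, 0, 2, 0, 255, 0, 0, 0, 0, 255, 0, 0, 0, 0, 255, 0, 0, 0, 0, 255]

```text
t: 46.85
position: [0.6245, -0.2369, 0.0791]
ee_rot: [-179.5, -0.1, 171.7]
ft_force: [0.2, 0.2, -2.6]
width: 0.335
grasp_force: 60.5
```

```bash
python3 -c "
from h import *
eff(); N=np.array([.6241,-.2341,-.145])
go(*N[:2],.07,180-8.3-.2)
im,P=snap('wrist','w12.png'); s=env.read_state(); z0=s['position'][2]-.0521; x,y=s['position'][:2]; F=foot('tri'); yaw=np.radians(s['ee_rot'][2]-171.7-8.5)
L=[(xf(np.c_[F,np.zeros(len(F))+z0],[x,y,yaw]),(255,0,0)),(xf(np.c_[F,np.zeros(len(F))+z0+.016],[x,y,yaw]),(255,0,255))]
cv2.imwrite('pics/w12c.png',overlay(im,P,L+[(xf(q,N),(0,255,0)) for q,w in nestlines('tri')],(230,100,190,140),4)[:,:,::-1])
"
```

```text
eff [ 0.000e+00 -6.818e+01  5.125e+01 -1.000e-02 -4.000e-02  0.000e+00] q [-31.72  19.1    4.6   75.36  -0.51 -23.47] rot [-1.7947e+02 -8.0000e-02  1.7174e+02] p [ 0.6245 -0.2369  0.0791] F [ 0.2  0.2 -2.6]
tool mm [0.8 2.7 9.1] turn rad 0.004 deg 0.2 yaw now 171.7 pos [ 0.6245 -0.2369  0.0791] F [ 0.2  0.2 -2.6] t 46.85 width 0.335 gf 60.5
```

View pics/w12c.png

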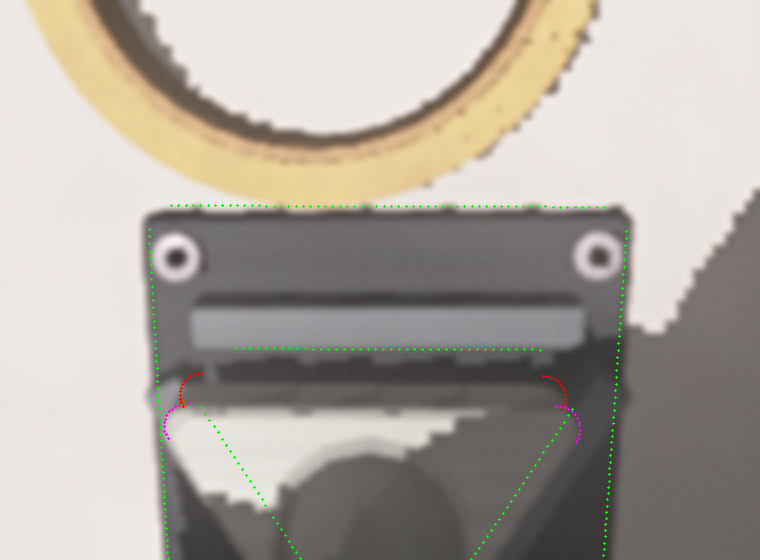

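Call:
arm_command:
  series: [0.6, 3, 0, 0, 255, 0, 0, 0, 0, 255, 0, 0, 3, 0, 255, 0, 0, 3, 0, 255, 0, 0, 2, 0, 255, 0, 0, 2, 0, 255, 0, 0, 1, 0, 255, 0, 0, 0, 0, 255]

```text
t: 47.7
position: [0.6234, -0.2335, 0.0664]
ee_rot: [-179.5, -0.2, 171.7]
ft_force: [0.0, 0.3, -2.6]
width: 0.339
grasp_force: 60.5
```

Call:
arm_command:
  series: [0, 0, 2, 0, 255, 0, 0, 2, 0, 255, 0, 0, 1, 0, 255, 0, 0, 1, 0, 255, 0, 0, 1, 0, 255, 0, 0, 1, 0, 255, 0, 0, 0, 0, 255, 0, 0, 0, 0, 255]

```text
t: 48.5
position: [0.6239, -0.2337, 0.0602]
ee_rot: [-179.5, -0.1, 171.7]
ft_force: [-3.0, 1.6, 7.8]
width: 0.337
grasp_force: 62.0
```

```bash
python3 -c "
from h import *
eff()"
```

```text
eff [-2.400e-01 -6.271e+01  4.758e+01 -1.770e+00 -1.000e-01  5.000e-02] q [-31.52  19.48   3.06  73.48  -0.51 -23.27] rot [-1.7949e+02 -1.1000e-01  1.7175e+02] p [ 0.6239 -0.2337  0.0602] F [-3.   1.6  7.8]
```

Call:
arm_command:
  series: [0, 0, -1, 0, 0, 0, 0, 0, 0, 0, 0, 0, 0, 0, 0, 0, 0, 0, 0, 0, 0, 0, -5, 0, 0, 0, 0, -15, 0, 0, 0, 0, -25, 0, 0, 0, 0, -35, 0, 0, 0, 0, -35, 0, 0, 0, 0, -20, 0, 0]

```text
t: 49.5
position: [0.6251, -0.233, 0.1997]
ee_rot: [-179.4, 0.1, 171.7]
ft_force: [0.2, -0.1, 0.4]
width: 1.001
grasp_force: 0.0
```

Call:
arm_command:
  series: [0, 0, 0, 0.145, 0, 0, 0, 0, 0.145, 0, 0, 0, 0, 0.145, 0, 0, 0, 0, 0.145, 0, 0, 0, 0, 0.145, 0, 0, 0, 0, 0.145, 100, 0, 0, 0, 0.145, 100, 0, 0, 0, 0.145, 185, 0, 0, 0, 0.145, 185, 0, 0, 0, 0.145, 185]

```text
t: 50.5
position: [0.6243, -0.2326, 0.1962]
ee_rot: [-179.8, 0.5, 88.3]
ft_force: [-0.1, 0.5, 0.3]
width: 0.27
grasp_force: 0.0
```

Call:
arm_command:
  series: [0, 0, 0, 0, 185, 0, 0, 0, 0, 185]

```text
t: 50.7
position: [0.6243, -0.2326, 0.1956]
ee_rot: [-179.8, 0.5, 88.9]
ft_force: [-0.3, 0.8, -0.6]
width: 0.275
grasp_force: 0.0
```

```bash
sed -i 's/TR=np.array(.*/TR=np.array([.6241,-.2341,-.145])/' h.py; python3 -c "
from h import *
eff(); im,P=snap('wrist','w13.png')
for n,z in [('tri_clip_pin',.07),('tri_clip_tip',.0265),('tri_hub_mid',.053)]:
    print(n,[(round(m['conf'],2),np.round(m['xy']),np.round(unproj(P,m['xy'],z)[:2],4)) for m in env.mark_of(n,'wrist')[:3]])
print(pin(TR,1.45),pin(TR,1.45,.035)); go(*pin(TR,1.45),.066,88.5)
v=TR; pp=[(xf(np.c_[foot('tri'),np.zeros(39)+.024],v),(255,0,0))]
for th,c in [(1.35,(255,0,0)),(1.45,(0,255,0)),(1.55,(0,0,255))]: pp.append(([[*pin(v,th),z] for z in np.linspace(.03,.09,30)],c))
u=proj(P,[[*TR[:2],.05]])[0]; l,t=int(np.clip(u[0]-85,0,470)),int(max(0,u[1]-70))
cv2.imwrite('pics/w13c.png',overlay(im,P,pp,(l,t,170,140),4)[:,:,::-1])"
```

```text
eff [-0.000e+00 -6.585e+01  5.054e+01  1.000e-02 -3.000e-02  3.400e-01] q [-31.41  17.5   14.83  87.25  -0.51  59.68] rot [-179.81    0.48   88.91] p [ 0.6243 -0.2326  0.1956] F [-0.3  0.8 -0.6]
tri_clip_pin [(0.72, array([383., 179.]), array([ 0.6808, -0.2234]))]
tri_clip_tip [(0.94, array([377., 155.]), array([ 0.6824, -0.2088]))]
tri_hub_mid [(0.76, array([325., 182.]), array([ 0.6272, -0.2303]))]
[ 0.67891005 -0.22605177] [ 0.67936987 -0.20705733]
tool mm [  7.6  54.6 128.8] turn rad 0.005 deg 0.3 yaw now 88.8 pos [ 0.6241 -0.2325  0.1948] F [ 0.6  0.3 -0.4] t 50.9 width 0.276 gf 0.0
```

View pics/w13c.png

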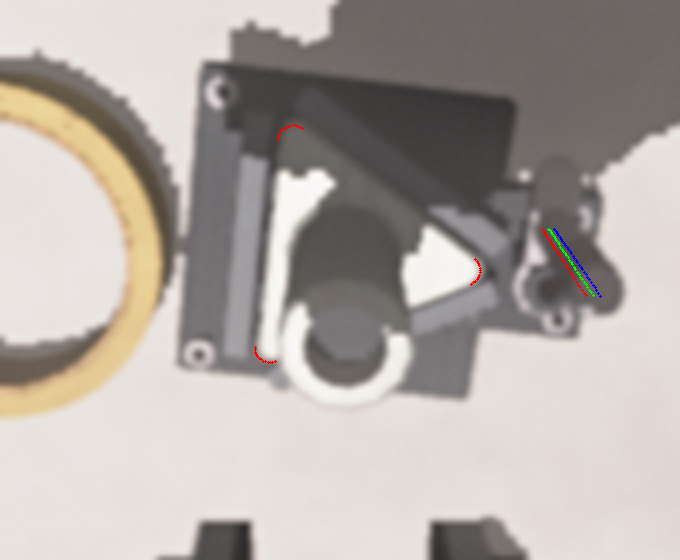

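Call:
arm_command:
  series: [2.5, 18, 0, 0, 185, 2.5, 19, 0, 0, 185, 2.5, 19, 0, 0, 185, 0, 0, 20, 0, 185, 0, 0, 25, 0, 185, 0, 0, 25, 0, 185, 0, 0, 10, 0, 185, 0, 0, 6, 0, 185, 0, 0, 4, 0, 185, 0, 0, 0, 0, 185]

```text
t: 51.9
position: [0.6802, -0.2272, 0.105]
ee_rot: [-179.8, 0.5, 88.7]
ft_force: [-0.6, -0.3, 0.4]
width: 0.273
grasp_force: 0.0
```

```bash
python3 -c "
from h import *
eff(); go(*pin(TR,1.48),.066,88)"
```

```text
eff [-0.000e+00 -7.351e+01  5.003e+01 -1.900e-01 -3.000e-02 -1.000e-02] q [-28.66  27.41  17.64  80.18  -0.51  62.66] rot [-179.81    0.48   88.68] p [ 0.6802 -0.2272  0.105 ] F [-0.6 -0.3  0.4]
tool mm [ 1.1 -0.8 39. ] turn rad 0.012 deg 0.7 yaw now 88.7 pos [ 0.6802 -0.2272  0.105 ] F [-0.6 -0.3  0.4] t 51.9 width 0.273 gf 0.0
```

Call:
arm_command:
  series: [1, -0.5, 6, 0, 185, 0, 0, 8, 0, 185, 0, 0, 8, 0, 185, 0, 0, 8, 0, 185, 0, 0, 6, 0, 185, 0, 0, 0, 0, 185, 0, 0, 0, 0, 203, 0, 0, 0, 0, 203, 0, 0, 0, 0, 203]

```text
t: 52.8
position: [0.6795, -0.2265, 0.0689]
ee_rot: [-179.8, 0.5, 88.7]
ft_force: [0.1, 0.3, 0.3]
width: 0.201
grasp_force: 0.0
```

```bash
python3 -c "
from h import *
eff(); arc(TR,1.48,-.15,16,-1.48)"
```

```text
eff [-1.000e-02 -7.372e+01  4.982e+01  0.000e+00 -3.000e-02  0.000e+00] q [-28.63  28.05  14.68  76.59  -0.52  62.7 ] rot [-179.81    0.48   88.66] p [ 0.6795 -0.2265  0.0689] F [0.1 0.3 0.3]
offset from pin mm [ 0.2 -0.4] F [0.1 0.3 0.3] gf 0.0 w 0.201 z 0.0689
[-0.03 -1.63] -0.0925; [-0.05 -1.63] -0.0925; [-0.06 -1.63] -0.0925; [-0.08 -1.63] -0.0925; [-0.09 -1.63] -0.0925; [-0.11 -1.63] -0.0925; [-0.12 -1.62] -0.0925; [-0.14 -1.62] -0.0925; [-0.15 -1.62] -0.0925; [-0.17 -1.62] -0.0925; [-0.19 -1.62] -0.0925; [-0.2  -1.62] -0.0925; [-0.22 -1.62] -0.0925; [-0.23 -1.61] -0.0925; [-0.25 -1.61] -0.0925; [-0.26 -1.61] -0.0925; end yaw 173.4612334077173
```

Call:
arm_command:
  series: [0, -1.63, 0, -0.0925, 203, -0.05, -1.63, 0, -0.0925, 203, -0.05, -1.63, 0, -0.0925, 203, -0.1, -1.63, 0, -0.0925, 203, -0.1, -1.63, 0, -0.0925, 203, -0.1, -1.63, 0, -0.0925, 203, -0.1, -1.62, 0, -0.0925, 203, -0.15, -1.62, 0, -0.0925, 203, -0.15, -1.62, 0, -0.0925, 203, -0.15, -1.62, 0, -0.0925, 203]

```text
t: 53.8
position: [0.6655, -0.2329, 0.0688]
ee_rot: [-179.5, 0.1, 141.9]
ft_force: [1.1, 0.6, -0.0]
width: 0.206
grasp_force: 0.7
```

Call:
arm_command:
  series: [-0.2, -1.62, 0, -0.0925, 203, -0.2, -1.62, 0, -0.0925, 203, -0.2, -1.62, 0, -0.0925, 203, -0.2, -1.61, 0, -0.0925, 203, -0.25, -1.61, 0, -0.0925, 203, -0.25, -1.61, 0, -0.0925, 203, 0, 0, 0, 0, 203]

```text
t: 54.5
position: [0.6624, -0.2423, 0.0688]
ee_rot: [-179.5, -0.2, 173.5]
ft_force: [0.5, -0.7, 0.3]
width: 0.205
grasp_force: 0.3
```

```bash
python3 -c "
from h import *
eff(); arc(TR,-.15,-.15,1,0)"
```

```text
eff [ -0.63 -72.3   50.12  -0.23  -0.21  -1.37] q [-30.46  26.11  12.19  76.05  -0.5  -24.  ] rot [-179.53   -0.18  173.54] p [ 0.6624 -0.2423  0.0688] F [ 0.5 -0.7  0.3]
offset from pin mm [-0.1 -0.2] F [ 0.5 -0.7  0.3] gf 0.322897732257843 w 0.205 z 0.0688
[0. 0.] 0.0; end yaw 173.53691429231432
```

Open slightly, rise and check.

Call:
arm_command:
  series: [0, 0, 0, 0, 175, 0, 0, 0, 0, 175, 0, 0, -5, 0, 175, 0, 0, -20, 0, 175, 0, 0, -30, 0, 175, 0, 0, -30, 0, 175, 0, 0, -30, 0, 175, 0, 0, -25, 0, 175, 0, 0, -10, 0, 175, 0, 0, 0, 0, 175]

```text
t: 55.5
position: [0.6637, -0.2415, 0.2203]
ee_rot: [-179.5, -0.0, 173.4]
ft_force: [-0.1, 0.4, -0.6]
width: 0.315
grasp_force: 0.0
```

```bash
python3 -c "
from h import *
im,P=snap('wrist','w14.png')
for n,z in [('tri_clip_pin',.07),('tri_clip_tip',.0265),('tri_hub_mid',.053),('square_clip_pin',.07),('square_clip_tip',.0265),('square_hub_mid',.053)]:
    print(n,[(round(m['conf'],2),np.round(m['xy']),np.round(unproj(P,m['xy'],z)[:2],4)) for m in env.mark_of(n,'wrist')[:3]])
print(pin(TR,0),pin(TR,0,.035),pin(SQ,0),pin(SQ,0,.035)); 
cv2.imwrite('pics/w14c.png',cv2.resize(im[80:300,170:470],(780,572),interpolation=cv2.INTER_CUBIC)[:,:,::-1])"
```

```text
tri_clip_pin [(0.71, array([326., 182.]), array([ 0.6613, -0.2379])), (0.42, array([325., 143.]), array([ 0.622 , -0.2352]))]
tri_clip_tip [(0.89, array([324., 157.]), array([ 0.644 , -0.2386])), (0.31, array([161.,   9.]), array([ 0.4779, -0.3837]))]
tri_hub_mid [(0.56, array([324., 142.]), array([ 0.624 , -0.2357])), (0.21, array([540., 130.]), array([ 0.6356, -0.0149]))]
square_clip_pin [(0.73, array([564., 159.]), array([0.6641, 0.0008]))]
square_clip_tip [(0.89, array([542., 132.]), array([0.6422, 0.0055]))]
square_hub_mid [(0.9, array([561., 117.]), array([0.6248, 0.0046]))]
[ 0.66269073 -0.2397352 ] [ 0.64389012 -0.23698985] [ 0.66267215 -0.0018995 ] [0.64402674 0.00175411]
```

View pics/w14c.png

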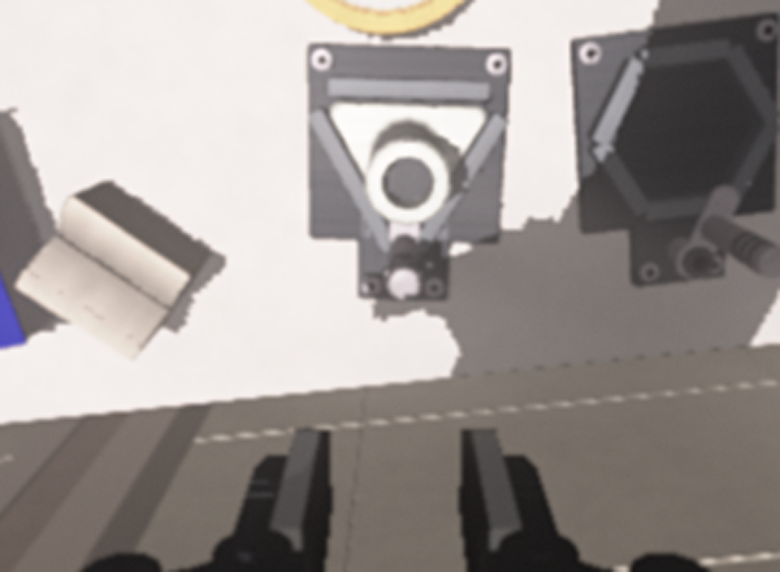

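The tri hub is seated at (408,180) with the clip tip at (403,230) pointing at it. The square marks agree with its clip being closed as well, so I'm handing in.

```bash
python3 -c "
from h import *
print(env.hand_in())"
```

```text
the job is handed in; nothing more can be done
None
```

The square and tri hubs are seated in their matching nests with each clip swung back to point at its hub, and the job is handed in at about 56 s; no hex hub was out, and the one concern is a brief 52 N wrist-force reading as I lowered the gripper beside the seated square hub, cause not confirmed (possibly a finger link on the boss).

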